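# Ballast and lock a desk-lamp foot

### The job

Assemble the foot of the desk lamp: lay the square switch plate flat and fully down in the square pocket of the foot, and thread all the dark steel ballast rings lying on the desk down its post, widest at the bottom and narrowing upwards, each fully home. Then stand the tapered pivot in the socket at the top of the post, let go of it and tap it down with the wooden knocker until it locks, with its collar down close to the rim of the post. Finally stand the knocker back in its round holder; leave everything else on the desk where it is.

Things in the scene. Friction and masses are not known exactly. Their poses are not given: they have to be found in the camera images.
- foot_top (a point): centre of the top face of the lamp foot: a grey disc fixed to the desk, 120 mm across and 20 mm thick (this point is 20 mm above the desk), from whose middle a vertical steel post 30 mm in diameter rises 66 mm. z up. The rings rest on this face around the post.
- pocket (a point): centre of the floor, 10 mm above the desk, of a square pocket 53 x 53 mm and 10 mm deep, open upwards, in a tab on the side of the foot (walls 6 mm thick, top level with the disc). The pocket centre lies 90 mm from the post axis towards the foot's own -x; the sides of the pocket are parallel and square to the line to the post.
- plate: loose black switch plate, 50 x 50 x 10 mm, with a round steel knob 18 mm across and 30 mm tall standing in the middle of its top, by which to grip it; lies flat on the desk; origin at the centre of its underside, x and y square to its sides, z up.
- post_top (a point): centre of the post's open top, 86 mm above the desk; z up. The post is hollow (bore 25 mm at the rim) and holds an 8-sided tapered aluminium sleeve, open upwards, mouth 21 mm across flats, narrowing downwards by 1 mm in radius every 7 mm, 30 mm long.
- sleeve (a joint): how far (m) the tapered sleeve has been driven down inside the post: 0 flush with the rim, up to 0.010 at its stop, where the taper is locked. At the start it is between 0 and 0.002. It is stiff: it does not move under less than 9 N, then yields at about 15 mm/s for 11 N and 70 mm/s for 20 N, and stays where it is left.
- ring_a: loose dark steel ballast ring, outer diameter 68 mm, hole 36 mm, 14 mm thick, lying flat on the desk; origin at the centre of its underside, z up along its axis. Always there.
- ring_b: loose dark steel ballast ring, outer diameter 61 mm, hole 36 mm, 14 mm thick, lying flat on the desk; origin at the centre of its underside, z up along its axis. May be absent.
- ring_c: loose dark steel ballast ring, outer diameter 54 mm, hole 36 mm, 14 mm thick, lying flat on the desk; origin at the centre of its underside, z up along its axis. May be absent.
- ring_d: loose dark steel ballast ring, outer diameter 47 mm, hole 36 mm, 14 mm thick, lying flat on the desk; origin at the centre of its underside, z up along its axis. May be absent. Of the three smaller rings, one to three are there.
- pivot: steel tapered pivot, 86 mm long, origin at its small lower end, z up: shank 42 mm long, 12 mm across at the end, 24 at the top; collar 40 mm across, 6 thick; then a flat-topped stub 22 across, 38 tall, to grip and tap. Hangs by its collar in the block. Set in the socket, its origin is 29 to 33 mm below post_top (collar 9 to 13 mm above the rim); locked, about 41 mm (collar 1 mm above).
- block: wooden storage block fixed to the desk, 64 x 64 mm and 46 mm tall, with an upright through hole 28 mm in diameter in which the pivot hangs at the start; origin at the centre of its underside.
- knocker: loose turned wooden knocker standing upright, 102 mm tall, 0.2 kg: a striking foot 44 mm in diameter and 40 mm tall with a flat underside, above it a handle 28 mm in diameter and 62 mm tall. Origin at the centre of its underside, z up. At the start it stands on the desk inside its holder.
- holder: the knocker's holder: a dark wooden ring fixed to the desk, outer diameter 66 mm, opening 54 mm, 14 mm tall, open to the desk top; origin at its centre at desk height.
- eraser: white eraser, 22 x 50 x 14 mm; not to be disturbed
- mug: white mug, 76 mm across, 85 mm tall; not to be disturbed
- tape: cardboard tape core, 64 mm across, hole 50 mm, 20 mm tall, lying flat; not one of the steel rings; not to be disturbed
- screwdriver: screwdriver lying flat towards the far edge; not to be disturbed
Not all that is in view belongs to the job. What is shaped like the pivot but orange is not meant.

How it is judged:
By the outcome, as a careful person would: the job done as asked, in the order asked, and still so for the second after the job is handed in, with the robot touching nothing.
Of ring_b, ring_c, ring_d only 1 to 3 are there at a start; the rules pass over those that are not, and their reading is None.
At some moment in a run one of ring_a, ring_b, ring_c, ring_d may be knocked a few centimetres aside while the robot is not near it.
It also fails if it takes over 208 s, if anything falls off the work surface, if the arm or the gripper's body presses on something with over 40 N, if the wrist force passes 120 N, or if a joint passes its speed limit or range.

### The arm

A 6-joint arm with a two-finger parallel gripper is mounted at the origin on the work surface. World frame = base frame: x ahead of the robot, y to its left, z up, the work surface at z = 0. Lengths are in mm, angles in rad, forces in N, time in s.
With the tool pointing down it reaches from about 300 to 775 mm from the base axis. Payload 14.6 kg.
Tool frame: the origin (TCP) lies on the centre line of the jaws, within the pads' length; the fingertips stand 22 mm ahead of it and the grasp point (between the pads) lies 3 mm ahead of it (manip.tcp_to_tips is the distance from the TCP to the fingertips, in mm); z points along the fingers, y is the direction in which the jaws open and shut (so a half turn about z gives the same grasp; the last joint's range is limited). The gripper opens to 94 mm and grips with 3 to 60 N. Pads are 16 mm wide; open, the fingers measure 119 mm over their backs; the gripper's body (75 mm by 177 mm) begins 78 mm behind the grasp point.
Start: joints at [-1.349, 0.3, 1.521, -0, 1.321, -0.067], TCP at [156.634, -527.214, 199.546] pointing down, gripper open.
Joint ranges: [-3.03, 3.03], [-0.79, 2.21], [0.23, 2.52], [-1.04, 4.18], [0, 3.07], [-2.55, 2.55]. Speed limits (rad/s): [2.22, 2.22, 2.57, 3.14, 3.14, 3.14].

### API

Orientations are given as [roll, pitch, yaw] about the fixed x, y, z axes, in that order (R = Rz(yaw) Ry(pitch) Rx(roll)).
In Python, from cell import manip, vision, workorder gives the robot as it stands.
- The arm moves only by the tool carry_out, never from a script. Its argument "deltas" is a list of rows, each a list of 3 entries, a list of its own where there are three numbers: the shift along the tool's x, y, z in cm, then the turn about the tool's z in degrees, then the opening, from 0 (shut) to 1 (fully open). A call has 1 to 20 rows; each row shifts and turns the commanded pose from where the row before left it, along the tool's axes as they then stand; what a row does not reach is not made up. A row lasts 1/12 s, in which the tool goes at most 41.7 mm and 7.16 degrees, less where a joint would pass 70% of its speed; a pose out of reach is approached as far as the arm can. A call with a gripper value outside its range is refused whole. The fingers move at their own pace and stop on an object; "grip_force" is the grip in N (left out, the last holds). Time passes only in rows, so rows that do not move let the fingers close. It gives the time, the measured TCP pose, the force and the opening at its end, in the units of the state.
- manip.read_state(): the state, without advancing time (a new reading comes with each control period).
- vision.camera(name): name is "scene" or "top"; returns (picture, depth): 480x640x3 uint8, red, green, blue; 480x640 float32, mm along the optical axis (not along the pixel's ray), 0 where there is no reading.
- vision.calibration(name): a dict with "mtx" (3x3 intrinsics, pixels), "eye" and "orientation" of the camera in the world. Camera axes: x right, y down, z forward; pixel columns grow to the right and rows downward; lengths in mm; the calibration is good to about 2 mm. A picture is of the moment at which its call begins. calibration takes no time and is no camera call.
- workorder.sign_off(): hands the job in, once; it reports no verdict.
The state is a dict: "clock": time; "joints": joint angles; "qd": joint speeds; "effort": joint torques, N m; "eef_pos": TCP position; "eef_rot": TCP orientation; "wrist_force": force on the tool from outside, world axes, zero at the start; "moment": the same for the moment, N m; "finger_gap": finger opening in mm.
Only numpy, scipy, OpenCV 4.12 (cv2) and the standard library are available. Lean on these libraries where they do the work, as an engineer would, in place of code of your own. Each camera call takes 0.05 s, during which the arm holds its last target.

## Working session

There is one attempt and no reset: what is moved stays moved. The work goes in short steps, Python scripts to look and compute and a tool call to move; the robot and the scene stay as the last step left them, time stands still between calls to the robot, and variables do not carry over. Pictures are saved under pics/ and viewed, and the job is handed in when it is done.

Besides the shell and the picture viewer there is one more tool, called as name([rows], argument=value, ...), one row to a line, values as JSON. carry_out: Moves the arm, as the interface text tells. Its arguments: {"type":"object","properties":{"deltas":{"type":"array","items":{"type":"array"}},"grip_force":{"type":"number"}},"required":["deltas"]}

```bash
ls; mkdir -p pics; python3 - <<'E'
from cell import manip, vision, workorder
import cv2, numpy as np
print(manip.read_state())
for n in ("scene","top"):
    im,d=vision.camera(n); cv2.imwrite(f"pics/{n}0.png",im[:,:,::-1]); np.savez(f"pics/{n}0.npz",im=im,d=d)
    print(n,vision.calibration(n))
E
```

```text
pics
{'clock': 0.0, 'joints': array([-1.34860109e+00,  3.00455780e-01,  1.52156164e+00, -1.06256241e-06,
        1.32067785e+00, -6.65951218e-02]), 'qd': array([ 1.45777272e-03,  6.99336269e-04, -8.79429784e-05,  3.09421353e-04,
        1.56233416e-03, -3.37197901e-04]), 'effort': array([-8.33389549e-04, -5.31804299e+01, -3.52742743e+01,  7.08388863e-02,
        2.43695697e-02, -7.44516274e-05]), 'eef_pos': array([ 156.57919398, -526.97459123,  199.00295727]), 'eef_rot': array([-3.14049242e+00, -7.23474130e-05,  2.88790584e-01]), 'wrist_force': array([-0.06306436,  0.10518554,  0.76503843]), 'moment': array([ 0.01125076,  0.0108327 , -0.00662341]), 'finger_gap': 93.95168376506525}
scene {'mtx': array([[439.33537357,   0.        , 311.84017259],
       [  0.        , 439.33537357, 237.47592329],
       [  0.        ,   0.        ,   1.        ]]), 'eye': array([ 886.06794057, -354.26472489,  781.08126433]), 'orientation': array([-2.60041536,  0.00367484,  0.66855839])}
top {'mtx': array([[524.79801177,   0.        , 326.09709124],
       [  0.        , 524.79801177, 240.0126145 ],
       [  0.        ,   0.        ,   1.        ]]), 'eye': array([ 481.47141221,    1.28449294, 1270.77444432]), 'orientation': array([-3.03073044, -0.01034427, -1.59243592])}
```

View pics/scene0.png

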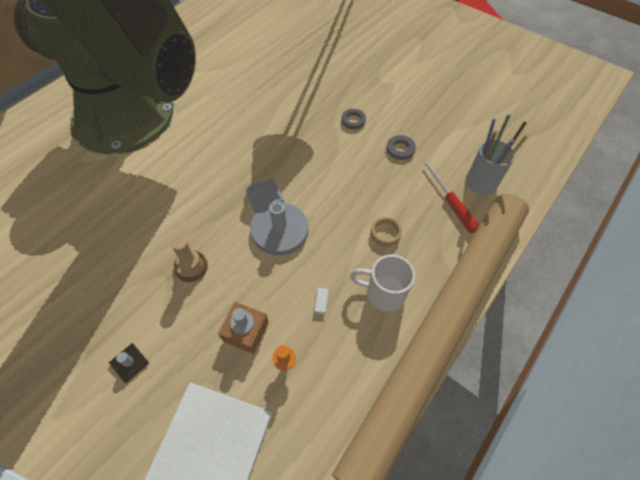

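View pics/top0.png

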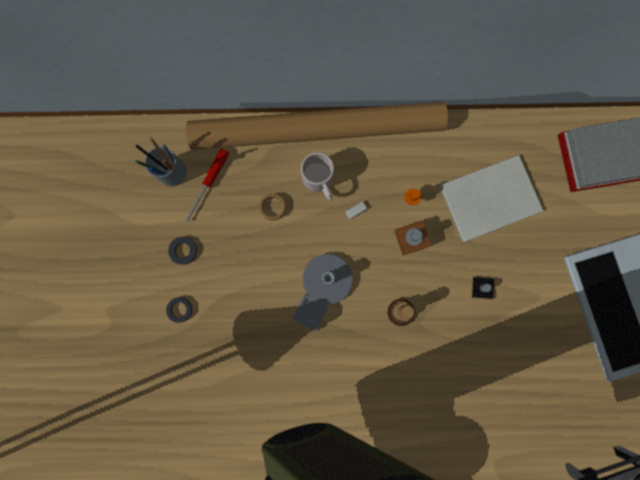

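The scene view shows two dark rings at about (353,119) and (401,147), the foot at (280,225), the plate at (128,362), the block with pivot at (243,325) and the knocker at (188,263). Next come close crops and measurements.

```bash
cat > h.py <<'E'
from cell import manip, vision, workorder
import cv2, numpy as np
from scipy.spatial.transform import Rotation as Ro
def cal(n):
    c=vision.calibration(n); return c["mtx"],c["eye"],Ro.from_euler("xyz",c["orientation"]).as_matrix()
def ray(n,uv,z):
    K,e,R=cal(n); uv=np.atleast_2d(uv).astype(float)
    d=np.c_[(uv-K[:2,2])/[K[0,0],K[1,1]],np.ones(len(uv))]@R.T
    return e+d*((z-e[2])/d[:,2])[:,None]
def proj(n,P):
    K,e,R=cal(n); p=(np.atleast_2d(P)-e)@R; return (p/p[:,2:])[:,:2]*[K[0,0],K[1,1]]+K[:2,2]
def cloud(n,d):
    K,e,R=cal(n); v,u=np.mgrid[:480,:640]
    c=np.stack([(u-K[0,2])/K[0,0]*d,(v-K[1,2])/K[1,1]*d,d],-1); return c@R.T+e
def crop(im,c,r,name,s=None):
    u,v=map(int,c); s=s or 560//(2*r)
    x0,y0=max(u-r,0),max(v-r,0)
    cv2.imwrite(name,cv2.resize(im[y0:v+r,x0:u+r,::-1],None,fx=s,fy=s,interpolation=cv2.INTER_CUBIC))
E
python3 - <<'E'
from h import *
for n in("top","scene"):
    z=np.load(f"pics/{n}0.npz"); im,d=z["im"],z["d"]; C=cloud(n,d)
    print(n,"desk z", [np.round(C[v,u],1) for u,v in ([(100,230),(230,330),(540,230)] if n=="top" else [(330,60),(150,200),(330,200)])])
    pts={"top":dict(foot=(315,275),post=(328,278),pock=(312,313),plate=(476,287),knob=(485,288),r1=(183,239),r2=(180,299),piv=(415,237),knock=(402,310),mug=(317,172),tape=(263,206)),
     "scene":dict(foot=(285,237),post=(277,208),pock=(264,195),knob=(123,357),r1=(401,138),r2=(353,112),piv=(239,315),knock=(180,246))}[n]
    for k,(u,v) in pts.items(): print(k,np.round(C[v,u]))
z=np.load("pics/top0.npz");im=z["im"]
tiles=[cv2.resize(im[v-32:v+32,u-32:u+32,::-1],(264,264),interpolation=cv2.INTER_CUBIC) for u,v in [(183,250),(180,309),(322,290),(412,237),(402,310),(484,288)]]
cv2.imwrite("pics/tiles.png",np.vstack([np.hstack(tiles[:3]),np.hstack(tiles[3:])]))
E
```

```text
top desk z [array([658.4, 534.1,   0. ]), array([411.4, 218.9,   1.1]), array([ 637.4, -542.8,   -6.9])]
foot [537.  14.  19.]
post [530. -17.  14.]
pock [447.  23.   5.]
plate [ 501. -373.    8.]
knob [ 497. -385.   37.]
r1 [631. 330.  10.]
r2 [487. 335.  12.]
piv [ 615. -216.   90.]
knock [ 452. -179.   96.]
mug [791.   4.   4.]
tape [711. 139.  -6.]
scene desk z [array([279.7, 489.1,  -0.9]), array([ 253.6, -131.2,   -1.5]), array([565.7, 110.6,   2.1])]
foot [555. -28.  16.]
post [522.  -8.  67.]
pock [447.  28.   9.]
knob [ 502. -390.   39.]
r1 [594. 350.  14.]
r2 [453. 354.  11.]
piv [ 625. -223.   91.]
knock [ 457. -195.  102.]
```

View pics/tiles.png

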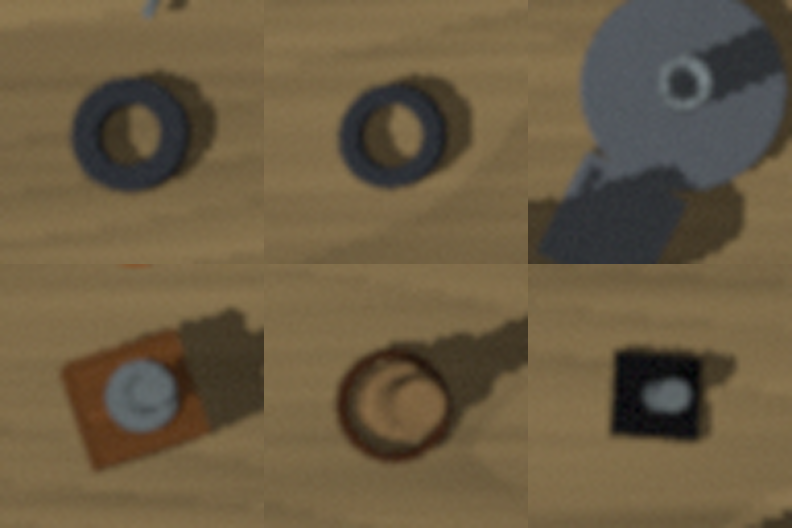

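Candidates: steel rings at top view (183,250) (≈67 mm, ring_a) and (180,309) (≈61 mm, ring_b). The tan ring at (272,206) is the tape core, so it is not one of them. For the pivot, the grey one in the block at (415,237) is meant and the orange one at (413,197) is not. For the knocker, (402,310) stands in the dark ring, and the roll at (320,125) is scenery. Now for precise positions.

```bash
python3 - <<'E'
from h import *
S=6
def up(im,c,r):
    u,v=c; return cv2.resize(im[v-r:v+r,u-r:u+r],None,fx=S,fy=S,interpolation=cv2.INTER_CUBIC),(u-r,v-r)
def topx(p,o): return (np.asarray(p,float)+.5)/S-.5+np.array(o)
for n,pts in dict(top=dict(ra=(183,250),rb=(180,309),plate=(484,288),block=(412,237),knock=(402,310),foot=(328,278),tab=(311,313)),scene=dict(ra=(401,147),rb=(353,119),plate=(128,362),block=(243,326),knock=(188,262),foot=(279,228),tab=(264,195))).items():
    z=np.load(f"pics/{n}0.npz");im=z["im"]
    for k,c in pts.items():
        I,o=up(im,c,34); hsv=cv2.cvtColor(I,cv2.COLOR_RGB2HSV); r,g,b=[I[...,i].astype(int) for i in range(3)]
        if k in("ra","rb"): m=(b>=r-2)
        elif k=="plate": m=(hsv[...,2]<45)|(b>r-4)
        elif k=="block": m=(r>1.55*g)|0
        elif k=="knock": m=(r>1.5*g)
        else: m=(b>=r-2)
        m=cv2.morphologyEx(m.astype(np.uint8),cv2.MORPH_OPEN,np.ones((7,7)))
        cs,_=cv2.findContours(m,0,2); 
        if not cs: print(n,k,"none"); continue
        q=max(cs,key=cv2.contourArea); 
        h=cv2.convexHull(q)[:,0]
        for zz in {"ra":(0,14),"rb":(0,14),"plate":(0,10),"block":(0,46),"knock":(0,14),"foot":(20,),"tab":(20,)}[k]:
            W=ray(n,topx(h,o),zz)[:,:2].astype(np.float32)
            (cx,cy),rad=cv2.minEnclosingCircle(W); mr=cv2.minAreaRect(W); e=cv2.fitEllipse(W) if len(W)>5 else None
            print(n,k,zz,"circ",np.round([cx,cy,2*rad],1),"rect",np.round([*mr[0],*mr[1],mr[2]],1),"ell",np.round([*e[0],*e[1]],1))
        V=I.copy();cv2.drawContours(V,[q],-1,(255,0,0),1);cv2.imwrite(f"pics/m_{n}_{k}.png",V[:,:,::-1])
E
python3 - <<'E'
import cv2,numpy as np
T=[[cv2.resize(cv2.imread(f"pics/m_{n}_{k}.png"),(198,198)) for k in("ra","plate","block","knock")] for n in("top","scene")]
F=[[cv2.resize(cv2.imread(f"pics/m_{n}_{k}.png"),(198,198)) for n,k in(("top","foot"),("top","tab"),("scene","foot"),("scene","tab"))]]
cv2.imwrite("pics/mt.png",np.vstack([np.hstack(x) for x in T+F]))
E
```

```text
top ra 0 circ [604.7 334.2  66.7] rect [605.3 334.3  65.4  63.3  88.8] ell [605.3 334.1  64.5  66.5]
top ra 14 circ [603.4 330.6  66. ] rect [603.9 330.6  64.7  62.6  88.8] ell [603.9 330.5  63.8  65.8]
top rb 0 circ [462.  341.1  59.4] rect [462.8 341.1  55.8  58.6   6.3] ell [462.6 341.2  56.5  59.4]
top rb 14 circ [462.2 337.3  58.8] rect [463.  337.4  55.2  57.9   6.3] ell [462.8 337.5  55.9  58.7]
top plate 0 circ [ 499.3 -392.1   66.5] rect [ 499.9 -392.2   50.7   48.    84.3] ell [ 499.8 -391.1   56.2   71.2]
top plate 10 circ [ 499.2 -389.    66. ] rect [ 499.7 -389.1   50.3   47.7   84.3] ell [ 499.7 -388.1   55.8   70.6]
top block 0 circ [ 625.  -225.7   89.7] rect [ 624.8 -225.3   62.8   70.2   17.3] ell [ 624.5 -225.2   80.6   87.9]
top block 46 circ [ 619.8 -217.5   86.5] rect [ 619.6 -217.1   60.5   67.7   17.3] ell [ 619.3 -217.    77.7   84.7]
top knock 0 circ [ 444.  -167.8   40. ] rect [ 443.9 -164.4   39.9    9.5    2.3] ell [ 444.4 -168.2   16.6   39.2]
top knock 14 circ [ 444.5 -166.    39.5] rect [ 444.3 -162.6   39.5    9.4    2.3] ell [ 444.8 -166.3   16.4   3
[... 937 characters left out ...]
8   40.7] ell [ 694.3 -221.2    8.5   20.6]
scene block 46 circ [ 703.8 -228.5   16.7] rect [ 703.6 -228.7    6.1   15.8   40.7] ell [ 705.6 -229.     8.    19.4]
scene knock none
scene foot 20 circ [507.6 -18.4 171.8] rect [521.1  -8.5 115.8 156.7  45.7] ell [512.1 -11.7 121.8 173.4]
scene tab 20 circ [486.6   8.2 154.8] rect [484.3  15.3 101.6 136.2  48. ] ell [488.9   3.4 113.7 166.2][ WARN:0@0.060] global loadsave.cpp:275 findDecoder imread_('pics/m_scene_knock.png'): can't open/read file: check file path/integrity
Traceback (most recent call last):
cv2.error: OpenCV(4.12.0) /io/opencv/modules/imgproc/src/resize.cpp:4208: error: (-215:Assertion failed) !ssize.empty() in function 'resize'
```

```bash
python3 - <<'E'
from h import *
def g(n,c,r,s):
    im=np.load(f"pics/{n}0.npz")["im"];u,v=c
    I=im[v-r:v+r,u-r:u+r,::-1].astype(float)
    I=np.clip(I*1.8,0,255).astype(np.uint8)
    I=cv2.resize(I,(s,s),interpolation=cv2.INTER_CUBIC)
    for k in range(0,2*r,10):
        p=int(k*s/(2*r)); cv2.line(I,(p,0),(p,6),(0,255,255),1);cv2.line(I,(0,p),(6,p),(0,255,255),1)
        cv2.putText(I,str(u-r+k),(p,18),0,.35,(0,0,255));cv2.putText(I,str(v-r+k),(8,p+4),0,.35,(0,0,255))
    return I
cv2.imwrite("pics/f1.png",np.hstack([g("top",(322,290),50,400),g("scene",(279,220),50,400)]))
cv2.imwrite("pics/f2.png",np.hstack([g("top",(450,265),60,400),g("scene",(188,300),100,400)]))
E
```

```text
(no output)
```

View pics/f1.png

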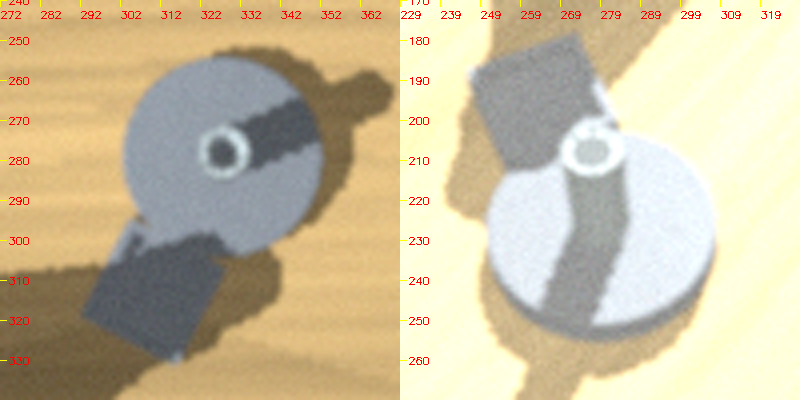

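View pics/f2.png

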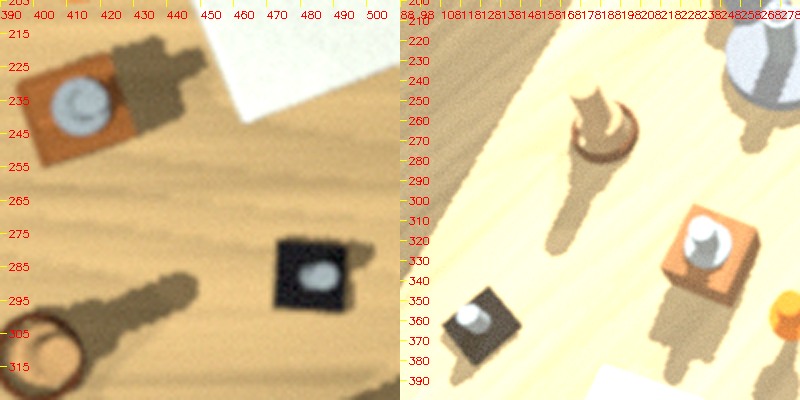

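```bash
cat > foot.py <<'E'
from h import *
from scipy.optimize import least_squares
S=6
def up(im,c,r):
    u,v=c; return cv2.resize(im[v-r:v+r,u-r:u+r],None,fx=S,fy=S,interpolation=cv2.INTER_CUBIC),(u-r,v-r)
def topx(p,o): return (np.asarray(p,float)+.5)/S-.5+np.array(o)
def circ(W):
    return least_squares(lambda p:np.hypot(W[:,0]-p[0],W[:,1]-p[1])-p[2],[*W.mean(0),30],loss="soft_l1").x
E
python3 - <<'E'
from foot import *
for n,c,off in(("top",(322,290),-2),("scene",(279,216),-2)):
    im=np.load(f"pics/{n}0.npz")["im"]
    I,o=up(im,c,50); I=cv2.GaussianBlur(I,(0,0),3).astype(int)
    ratio=(I[...,2]+1)/(I[...,0]+1)
    m=(ratio>.86).astype(np.uint8) if n=="top" else (ratio>.86).astype(np.uint8)
    m=cv2.morphologyEx(m,cv2.MORPH_OPEN,np.ones((9,9)))
    q=max(cv2.findContours(m,0,1)[0],key=cv2.contourArea)[:,0]
    V=np.clip(I*1.5,0,255).astype(np.uint8).copy();cv2.polylines(V,[q.reshape(-1,1,2)],True,(255,0,0),1);cv2.imwrite(f"pics/ft_{n}.png",V[:,:,::-1])
    W=ray(n,topx(q,o),20)[:,:2]
    np.save(f"pics/W_{n}.npy",W)
    # bright rim
    g=I.sum(-1); M=(g>(np.percentile(g,99)*.9)) ; print(n,g.max(),np.median(ratio))
    cen=np.array([518,-14.])
    for _ in range(3):
        d=W-cen; s=(d[:,0]>-20) & (d[:,0]<70) if n=="top" else (d[:,0]>-10)
        p=circ(W[s]); cen=p[:2]
    print(n,"disc",p)
    d=W-cen; far=np.hypot(*d.T)>66
    F=W[far]; mr=cv2.minAreaRect(F.astype(np.float32)); print("tab",mr, "axis",np.degrees(np.arctan2(*(F.mean(0)-cen)[::-1])))
    # edge lines
    hist={}
    ap=cv2.approxPolyDP(F.astype(np.float32).reshape(-1,1,2),3,False)[:,0]; print(np.round(ap,1))
E
```

```text
top 369 0.5864661654135338
top disc [528.15808841 -15.64962803  59.00459653]
tab ((448.36431884765625, 27.40068244934082), (65.08790588378906, 63.469539642333984), 61.302799224853516) axis 151.6052744305279
[[491.   39.1]
 [440.4  68.3]
 [434.9  67.6]
 [408.1  13.5]
 [462.  -13.2]]
scene 487 0.7045454545454546
scene disc [532.56238013 -21.1954781   61.58800775]
tab ((452.40789794921875, 25.012714385986328), (67.89849853515625, 70.16883087158203), 61.361480712890625) axis 150.324080915433
[[435.3  66. ]
 [407.7  14. ]
 [466.4 -20.2]
 [497.9  35.1]
 [473.7  52.1]
 [440.3  68.1]
 [435.6  66.3]]
```

```bash
python3 -c "
import cv2,numpy as np
cv2.imwrite('pics/ftt.png',np.hstack([cv2.resize(cv2.imread(f'pics/ft_{n}.png'),(400,400)) for n in('top','scene')]))"
```

```text
(no output)
```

View pics/ftt.png

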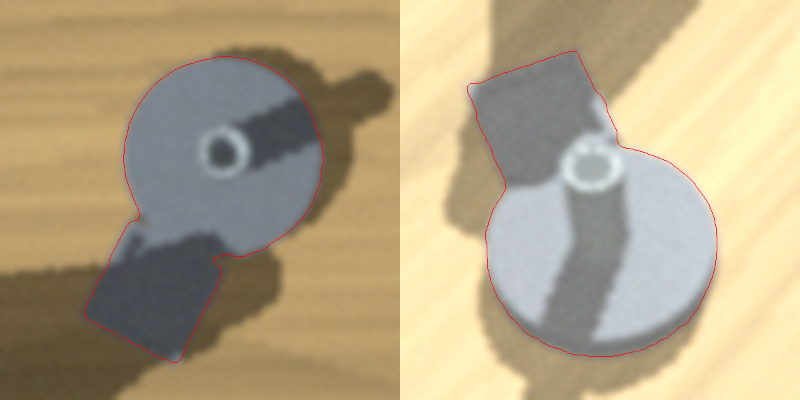

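```bash
python3 - <<'E'
from foot import *
print("rim top",ray("top",[(328,278)],86)[0],"scene",ray("scene",[(277,208.9)],86)[0])
out=[]
for n,c in(("top",(484,288)),("scene",(127,362)),("top",(412,237)),("scene",(243,320))):
    im=np.load(f"pics/{n}0.npz")["im"]; I,o=up(im,c,26); J=cv2.GaussianBlur(I,(0,0),2).astype(int); r,g,b=J[...,0],J[...,1],J[...,2]
    pl=c in((484,288),(127,362))
    m=(b>=.93*r)&(r>(70 if pl else 55))
    m=cv2.morphologyEx(m.astype(np.uint8),cv2.MORPH_OPEN,np.ones((9,9)))
    q=max(cv2.findContours(m,0,1)[0],key=cv2.contourArea)[:,0]
    cv2.polylines(I,[q.reshape(-1,1,2)],True,(255,0,0),1)
    mr=cv2.minAreaRect(q.astype(np.float32)); 
    print(n,c,"mid", np.round(ray(n,topx([mr[0]],o),25 if pl else 60)[0],1))
    if pl:
        m2=((b+r+g)<(120 if n=="top" else 170))|(m>0)
        m2=cv2.morphologyEx(m2.astype(np.uint8),cv2.MORPH_OPEN,np.ones((9,9)))
        q=max(cv2.findContours(m2,0,1)[0],key=cv2.contourArea)[:,0]
        cv2.polylines(I,[q.reshape(-1,1,2)],True,(0,255,0),1)
        for zz in(0,10):
            W=ray(n,topx(q,o),zz)[:,:2].astype(np.float32); print(" plate",zz,cv2.minAreaRect(W)); print(np.round(cv2.approxPolyDP(W.reshape(-1,1,2),3,True)[:,0],1).tolist())
    out.append(I)
cv2.imwrite("pics/o.png",np.vstack([np.hstack(out[:2]),np.hstack(out[2:])])[:,:,::-1])
E
```

```text
rim top [526.86599795 -16.24649468  86.        ] scene [532.76383368 -19.1271131   86.        ]
top (484, 288) mid [ 498.8 -390.    25. ]
 plate 0 ((500.1092224121094, -392.39556884765625), (51.16735076904297, 48.54033660888672), 84.322998046875)
[[524.5, -370.8999938964844], [480.0, -365.29998779296875], [474.6000061035156, -412.70001220703125], [519.0, -419.29998779296875]]
 plate 10 ((499.9626770019531, -389.29766845703125), (50.764678955078125, 48.15833282470703), 84.32296752929688)
[[524.0999755859375, -368.0], [480.0, -362.3999938964844], [474.6000061035156, -409.3999938964844], [518.7000122070312, -416.0]]
scene (127, 362) mid [ 499.5 -390.6   25. ]
 plate 0 ((497.7837219238281, -392.2124328613281), (47.90782165527344, 50.18845748901367), 84.33274841308594)
[[475.70001220703125, -368.20001220703125], [476.1000061035156, -381.5], [497.1000061035156, -380.20001220703125], [503.6000061035156, -384.20001220703125], [505.70001220703125, -392.70001220703125], [498.70001220703125, -400.70001220703125], [473.5, -403.0], [471.0, -410.6000061035156], [520.2999877929688, -415.5], [524.0, -372.6000061035156]]
 plate 10 ((502.7548522949219, -391.72662353515625), (47.29446029663086, 49.545963287353516), 84.33269500732422)
[[481.0, -368.0], [481.29998779296875, -381.1000061035156], [502.1000061035156, -379.8999938964844], [508.5, -383.79998779296875], [510.5, -392.20001220703125], [503.70001220703125, -400.20001220703125], [478.79998779296875, -402.3999938964844], [476.29998779296875, -409.8999938964844], [525.0, -414.70001220703125], [528.7000122070312, -372.29998779296875]]
top (412, 237) mid [ 619.8 -218.3   60. ]
scene (243, 320) mid [ 624.4 -223.1   60. ]
```

View pics/o.png

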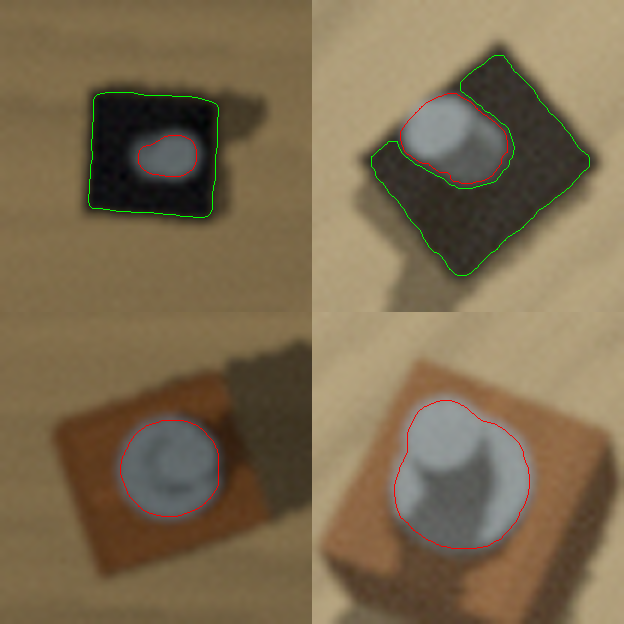

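carry_out([
  [[0,0,0],5.5,1],
  [[0,0,0],5.5,1],
  [[0,0,0],5.55,1],
  [[2.9,-1.1,0],0,1],
  [[2.9,-1.1,0],0,1],
  [[2.9,-1.1,0],0,1],
  [[2.9,-1.1,0],0,1],
  [[2.9,-1.1,0],0,1],
  [[2.9,-1.1,0],0,1],
  [[2.9,-1.1,0],0,1],
  [[2.9,-1.2,0],0,1],
  [[2.9,-1.2,0],0,1],
  [[2.9,-1.2,0],0,1],
  [[2.6,-1.2,0],0,1],
  [[2.6,-1.3,0],0,1],
  [[0,0,0],0,1],
  [[0,0,0],0,1],
], grip_force=20)

```text
clock: 1.52
eef_pos: [499.4, -388.3, 198.7]
eef_rot: [-3.141, 0.001, 0.002]
wrist_force: [0.0, 0.3, 1.1]
finger_gap: 94.2
```

Over the plate now; I'll descend to TCP z ≈ 36 and close on the knob.

carry_out([
  [[0,0.05,3],0,0.6],
  [[0,0.05,3],0,0.5],
  [[0,0.05,3],0,0.5],
  [[0,0,3],0,0.5],
  [[0,0,2],0,0.5],
  [[0,0,1.2],0,0.5],
  [[0,0,1],0,0.5],
  [[0,0,0],0,0.5],
  [[0,0,0],0,0],
  [[0,0,0],0,0],
  [[0,0,0],0,0],
  [[0,0,0],0,0],
  [[0,0,0],0,0],
  [[0,0,0],0,0],
  [[0,0,0],0,0],
], grip_force=25)

```text
clock: 2.77
eef_pos: [498.7, -390.7, 37.7]
eef_rot: [3.141, -0.0, -0.0]
wrist_force: [0.5, 0.7, 0.3]
finger_gap: 3.7
```

```bash
cat > snap.py <<'E'
from h import *
import sys
k=sys.argv[1]; print(manip.read_state()["finger_gap"],manip.read_state()["eef_pos"],manip.read_state()["clock"])
pt=np.array([float(x) for x in sys.argv[2:5]]); r=int(sys.argv[5])
L=[]
for n in("top","scene"):
    im,d=vision.camera(n); np.savez(f"pics/{n}{k}.npz",im=im,d=d)
    u,v=np.round(proj(n,pt)[0]).astype(int); P=cv2.copyMakeBorder(im,r,r,r,r,cv2.BORDER_CONSTANT)
    I=cv2.resize(P[v:v+2*r,u:u+2*r,::-1],(400,400),interpolation=cv2.INTER_CUBIC); I=np.clip(I*1.4,0,255).astype(np.uint8)
    print(n,"crop origin",u-r,v-r,"scale",200/r); L.append(I)
cv2.imwrite(f"pics/s{k}.png",np.hstack(L))
E
python3 snap.py 1 499 -390 30 45
```

```text
3.6583620714890572 [ 498.69719523 -390.73993635   37.72091465] 2.7667
top crop origin 441 242 scale 4.444444444444445
scene crop origin 79 312 scale 4.444444444444445
```

View pics/s1.png

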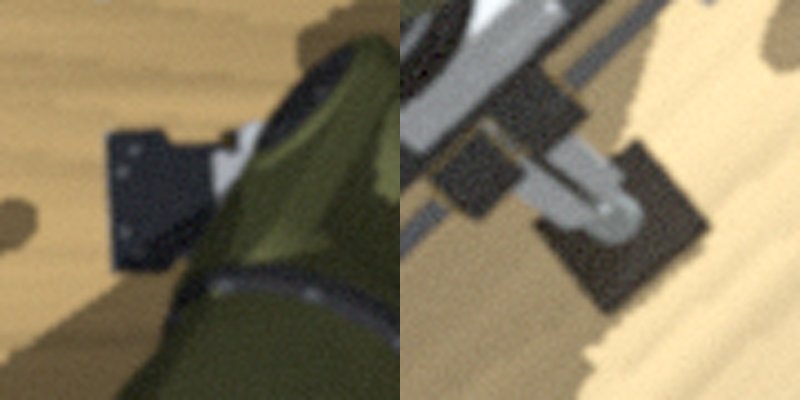

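```bash
python3 - <<'E'
from h import *
for P in [(498.7,-390.7,15.7),(498.7,-390.7,40),(498.7,-390.7,93),(499,-390,40),(499,-390,10)]:
    print(P,proj("scene",P)[0],(proj("scene",P)[0]-[79,312])*4.444+[400,0])
im=np.load("pics/scene1.npz")["im"]
I=cv2.resize(im[322:392,84:174,::-1],(792,616)[:2] if 0 else (760,591),interpolation=cv2.INTER_CUBIC)
cv2.imwrite("pics/z1.png",np.clip(I*1.6,0,255).astype(np.uint8))
im=np.load("pics/top1.npz")["im"]
E
```

```text
(498.7, -390.7, 15.7) [126.15832913 359.98715542] [609.57161463 213.25491869]
(498.7, -390.7, 40) [120.91589164 356.03104314] [586.27422247 195.67395572]
(498.7, -390.7, 93) [108.39915737 346.58551207] [530.64985535 153.69801562]
(499, -390, 40) [121.35780788 355.81729729] [588.23809821 194.72406917]
(499, -390, 10) [127.77265572 360.67639675] [616.74568202 216.31790714]
```

View pics/z1.png

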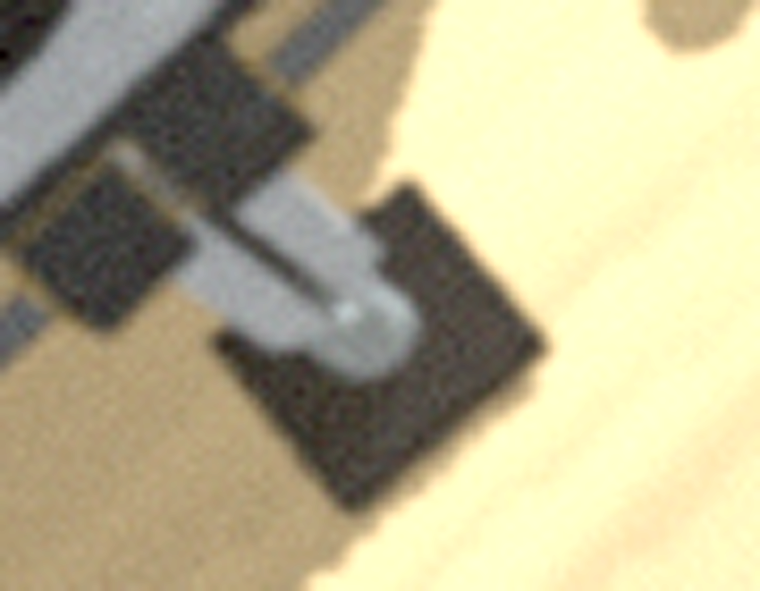

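```bash
python3 - <<'E'
from h import *
for k in("0","1"):
    d=np.load(f"pics/scene{k}.npz")["d"]; C=cloud("scene",d)
    print(k)
    for v in range(350,367,2): print(v,[tuple(int(round(x)) for x in C[v,u]) for u in range(112,136,3)])
E
```

```text
0
350 [(457, -396, 1), (462, -392, 2), (466, -389, 2), (470, -386, 1), (478, -382, 9), (486, -378, 15), (488, -375, 12), (491, -372, 9)]
352 [(459, -398, 0), (464, -395, 1), (468, -391, 1), (495, -386, 42), (496, -383, 38), (486, -381, 11), (491, -378, 12), (495, -374, 11)]
354 [(463, -400, 1), (466, -397, 0), (492, -392, 39), (496, -388, 39), (499, -385, 38), (489, -383, 10), (494, -380, 12), (498, -377, 12)]
356 [(465, -403, -1), (475, -399, 11), (495, -394, 41), (499, -391, 40), (503, -387, 40), (505, -384, 36), (495, -382, 9), (501, -379, 12)]
358 [(475, -404, 13), (477, -401, 9), (496, -396, 38), (501, -393, 40), (504, -390, 37), (507, -387, 35), (505, -384, 23), (503, -381, 10)]
360 [(477, -406, 12), (480, -403, 9), (498, -398, 37), (504, -395, 40), (508, -392, 40), (508, -389, 32), (507, -386, 21), (505, -384, 10)]
362 [(479, -409, 10), (483, -405, 10), (487, -402, 9), (505, -397, 37), (508, -394, 35), (507, -392, 25), (507, -389, 16), (507, -386, 9)]
364 [(483, -411, 12), (486, -408, 10), (490, -404, 9), (495, -401, 11), (507, -397, 26), (509, -394, 23), (508, -391, 13), (510
[... 709 characters left out ...]
]
358 [(508, -400, 75), (508, -397, 68), (509, -395, 62), (507, -392, 50), (506, -390, 42), (507, -387, 35), (506, -384, 24), (502, -381, 8)]
360 [(509, -402, 72), (508, -400, 63), (508, -397, 55), (509, -394, 48), (509, -392, 41), (507, -389, 30), (507, -386, 21), (506, -384, 11)]
362 [(479, -409, 10), (509, -402, 59), (510, -399, 53), (506, -397, 38), (508, -394, 34), (508, -391, 27), (507, -389, 16), (509, -386, 12)]
364 [(483, -411, 12), (485, -408, 9), (489, -405, 8), (495, -401, 12), (505, -397, 24), (508, -394, 21), (508, -391, 14), (511, -388, 11)]
366 [(486, -413, 13), (488, -410, 9), (494, -406, 12), (496, -403, 8), (500, -400, 7), (507, -397, 13), (510, -394, 11), (514, -390, 10)]
```

```bash
python3 - <<'E'
from h import *
print(manip.tcp_to_tips, [a for a in dir(manip) if a[0]!='_'])
s=manip.read_state(); print(s)
d=np.load("pics/scene1.npz")["d"]; C=cloud("scene",d); im=np.load("pics/scene1.npz")["im"]
sub=C[330:372,95:140].reshape(-1,3)
m=(sub[:,0]>504)&(sub[:,0]<512)
print(np.histogram(sub[m][:,2],bins=range(0,130,5)))
E
```

```text
22.0 ['Unreachable', 'read_state', 'tcp_to_tips']
{'clock': 2.8667, 'joints': array([-7.22426164e-01,  6.47732334e-01,  1.40941135e+00,  1.88904070e-05,
        1.08436645e+00,  8.48333915e-01]), 'qd': array([-6.39509654e-04, -9.56177267e-04,  1.66781960e-03,  5.04747639e-04,
        9.04891939e-05, -1.54005185e-03]), 'effort': array([ 3.67850909e-03, -6.80297542e+01, -3.14697254e+01,  5.50797139e-02,
       -4.27218759e-02,  1.15013040e-04]), 'eef_pos': array([ 498.68485956, -390.73274684,   37.6260925 ]), 'eef_rot': array([ 3.14155062e+00, -7.29455022e-05,  2.74188943e-05]), 'wrist_force': array([ 0.15152812, -0.03768506, -0.73336919]), 'moment': array([ 0.01997593,  0.04148508, -0.05501299]), 'finger_gap': 0.4709313307080551}
(array([ 0, 37, 55,  8, 18,  7, 16, 14,  9, 11, 24, 21, 23, 25, 28, 24, 29,
       24, 28, 27, 15,  4,  6,  1,  0]), array([  0,   5,  10,  15,  20,  25,  30,  35,  40,  45,  50,  55,  60,
        65,  70,  75,  80,  85,  90,  95, 100, 105, 110, 115, 120, 125]))
```

carry_out([
  [[0,0,-2],0,0.5],
  [[0,0,-2],0,0.5],
  [[0,0,-2],0,0.5],
  [[0,0,0],0,0.5],
  [[0,0,0],0,0.5],
  [[0,0,0],0,0.5],
])

```text
clock: 3.37
eef_pos: [498.3, -390.4, 96.6]
eef_rot: [-3.141, 0.001, -0.0]
wrist_force: [0.2, -0.1, -0.2]
finger_gap: 37.2
```

```bash
python3 snap.py 2 499 -390 80 45; python3 - <<'E'
from h import *
im=np.load("pics/scene2.npz")["im"]
cv2.imwrite("pics/z2.png",np.clip(cv2.resize(im[300:390,80:200,::-1],(800,600),interpolation=cv2.INTER_CUBIC)*1.5,0,255).astype(np.uint8))
d=np.load("pics/scene2.npz")["d"]; C=cloud("scene",d)
for v in range(320,372,3): print(v,[tuple(int(round(x)) for x in C[v,u]) for u in range(84,150,8)])
E
```

```text
37.2046733272172 [ 498.32333604 -390.44594185   96.58432232] 3.3667
top crop origin 448 242 scale 4.444444444444445
scene crop origin 67 304 scale 4.444444444444445
320 [(372, -392, 3), (522, -375, 217), (530, -368, 217), (532, -361, 206), (417, -355, 0), (429, -345, 0), (440, -336, -1), (451, -327, -2), (464, -318, 0)]
323 [(374, -395, -1), (525, -377, 217), (398, -377, 0), (507, -365, 159), (508, -358, 146), (434, -349, 1), (444, -340, -2), (456, -331, -2), (469, -322, 1)]
326 [(379, -399, -1), (527, -380, 214), (404, -381, 2), (507, -368, 153), (510, -361, 142), (437, -353, -1), (450, -344, 0), (461, -335, -1), (472, -325, -2)]
329 [(523, -389, 216), (397, -393, 1), (407, -384, -2), (418, -375, -2), (508, -364, 133), (443, -357, 0), (455, -348, 1), (466, -338, 1), (478, -329, 1)]
332 [(526, -392, 215), (401, -397, 0), (412, -388, 0), (424, -379, 0), (508, -367, 127), (447, -360, 1), (460, -351, 2), (471, -342, 2), (482, -333, 0)]
335 [(394, -410, 0), (405, -401, 0), (417, -391, 0), (428, -382, 0), (440, -373, 0), (451, -364, -1), (464, -355, 3), (474, -346, -1), (486, -337, 0)]
33
[... 1146 characters left out ...]
, -1), (496, -399, 40), (506, -391, 39), (503, -383, 11), (514, -375, 11), (520, -366, 1)]
362 [(434, -440, 0), (508, -421, 110), (457, -423, 0), (473, -413, 9), (485, -404, 11), (507, -394, 33), (507, -387, 10), (518, -378, 10), (528, -370, 8)]
365 [(439, -443, 0), (450, -435, 0), (462, -426, 1), (474, -417, 2), (488, -408, 9), (503, -399, 17), (511, -390, 11), (522, -382, 10), (528, -373, 0)]
368 [(445, -446, 2), (454, -438, 0), (466, -429, 1), (477, -421, 0), (493, -411, 10), (504, -402, 10), (515, -394, 11), (525, -385, 7), (533, -377, 2)]
371 [(450, -449, 4), (459, -441, 0), (471, -432, 1), (481, -424, 0), (496, -414, 9), (508, -406, 10), (520, -397, 12), (526, -389, 1), (537, -380, 2)]
```

View pics/z2.png

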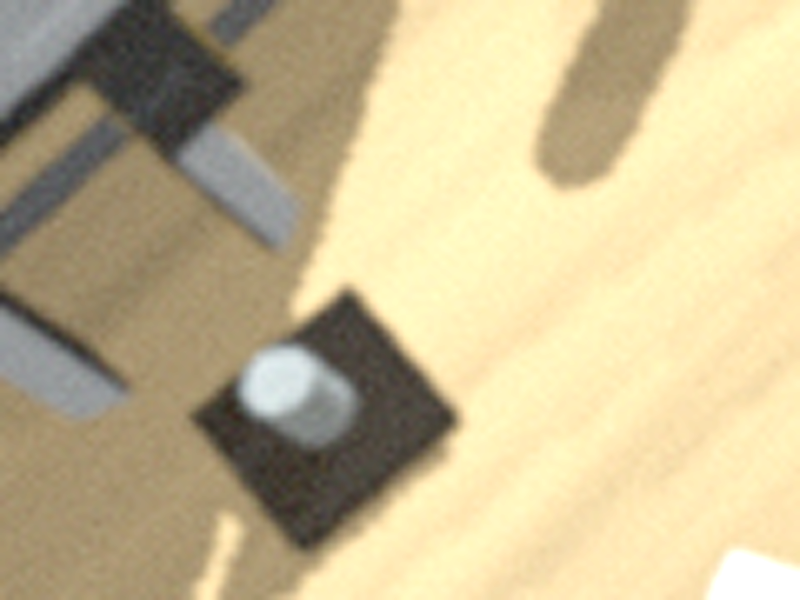

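```bash
python3 - <<'E'
from h import *
# finger front-face pts in depth: x in 503..512, z>60
d=np.load("pics/scene2.npz")["d"]; C=cloud("scene",d)
for z in (74.6,90,100,105,110,115): print(z,[np.round((proj("scene",(506.5,y,z))[0]-[80,300])/.15,0) for y in(-409,-421.5,-372,-359.5)])
sub=C[300:390,80:140].reshape(-1,3)
m=(abs(sub[:,0]-507)<5)&(sub[:,2]>60)
for ys in(-421,-415,-411,-370,-366,-362):
    q=sub[m&(abs(sub[:,1]-ys)<2.5)]; print(ys,len(q),np.sort(q[:,2])[:3] if len(q) else None)
d=np.load("pics/top2.npz")
E
```

```text
74.6 [array([179., 412.]), array([137., 453.]), array([301., 294.]), array([341., 255.])]
90 [array([153., 394.]), array([110., 436.]), array([277., 274.]), array([318., 235.])]
100 [array([135., 383.]), array([ 91., 425.]), array([262., 261.]), array([303., 221.])]
105 [array([126., 376.]), array([ 82., 419.]), array([254., 254.]), array([295., 214.])]
110 [array([117., 370.]), array([ 73., 413.]), array([245., 248.]), array([287., 207.])]
115 [array([108., 364.]), array([ 63., 407.]), array([237., 241.]), array([280., 200.])]
-421 42 [109.81631939 110.25997846 111.75328009]
-415 77 [103.56299316 105.23960959 105.77868886]
-411 68 [103.56299316 103.92703473 105.77868886]
-370 27 [105.76251376 106.86770965 109.6154071 ]
-366 73 [106.41123488 106.49603489 106.61393037]
-362 69 [103.42573272 106.86657248 108.71518217]
```

The picture shows the fingertips at z ≈ 104 (tip corners at z2 (130,390) and (280,247)), while the state's TCP z of 96.6 would put them at 75. The z reading is about 29 mm too low here, so I closed above the knob. I'll treat tips ≈ reported z + 7 and go lower carefully.

carry_out([
  [[0.05,0,2],0,0.5],
  [[0,0,2],0,0.5],
  [[0,0,2],0,0.5],
  [[0,0,1],0,0.5],
  [[0,0,0.8],0,0.5],
  [[0,0,0],0,0.5],
  [[0,0,0],0,0.5],
])

```text
clock: 4.05
eef_pos: [499.3, -390.8, 19.8]
eef_rot: [3.142, -0.0, -0.0]
wrist_force: [-0.2, -0.1, 0.1]
finger_gap: 46.9
```

```bash
python3 snap.py 3 499 -390 30 45
```

```text
46.865269477334294 [ 499.28094571 -390.80957237   19.79808102] 4.05
top crop origin 441 242 scale 4.444444444444445
scene crop origin 79 312 scale 4.444444444444445
```

View pics/s3.png

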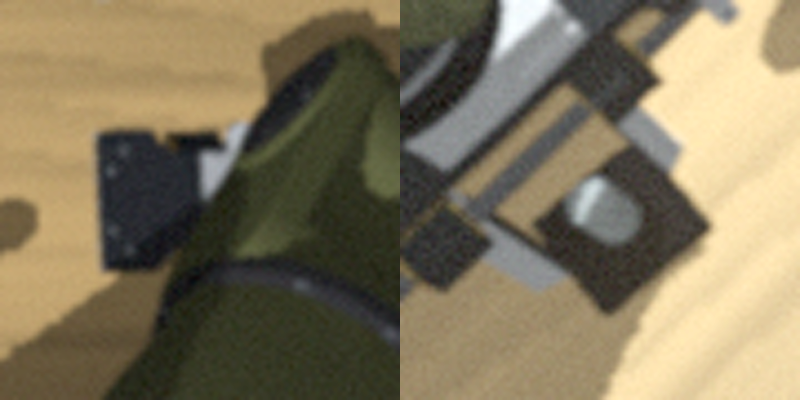

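```bash
python3 - <<'E'
from h import *
for z in (0,10,20,25,30,35): print(z,[np.round((proj("scene",(507,y,z))[0]-[79,312])*4.444+[400,0],0) for y in(-414,-426.5,-367.5,-355)])
E
```

```text
0 [array([591., 284.]), array([566., 310.]), array([683., 192.]), array([707., 167.])]
10 [array([581., 278.]), array([556., 304.]), array([674., 184.]), array([699., 160.])]
20 [array([572., 271.]), array([545., 297.]), array([666., 177.]), array([690., 152.])]
25 [array([567., 268.]), array([540., 294.]), array([661., 173.]), array([686., 149.])]
30 [array([562., 265.]), array([535., 291.]), array([657., 170.]), array([682., 145.])]
35 [array([556., 261.]), array([530., 288.]), array([653., 166.]), array([678., 141.])]
```

Tips read z ≈ 26, which agrees with reported z + 6.5. I'll go 10 mm lower and close.

carry_out([
  [[0,0,0.5],0,0.5],
  [[0,0,0.5],0,0.5],
  [[0,0,0],0,0],
  [[0,0,0],0,0],
  [[0,0,0],0,0],
  [[0,0,0],0,0],
  [[0,0,0],0,0],
  [[0,0,0],0,0],
  [[0,0,0],0,0],
  [[0,0,0],0,0],
], grip_force=30)

```text
clock: 4.98
eef_pos: [499.2, -390.8, 9.7]
eef_rot: [3.141, -0.0, -0.0]
wrist_force: [-0.1, 0.1, 1.1]
finger_gap: 17.4
```

carry_out([
  [[0,0,-2],0,0],
  [[0,0,-4],0,0],
  [[0,0,-4],0,0],
  [[0,0,-3.5],0,0],
  [[-0.4,-3.5,0],0,0],
  [[-0.4,-3.5,0],0,0],
  [[-0.4,-3.5,0],0,0],
  [[-0.4,-3.5,0],0,0],
  [[-0.4,-3.5,0],0,0],
  [[-0.4,-3.5,0],0,0],
  [[-0.4,-3.5,0],0,0],
  [[-0.4,-3.5,0],0,0],
  [[-0.4,-3.5,0],0,0],
  [[-0.4,-3.5,0],0,0],
  [[-0.4,-3.5,0],0,0],
  [[-0.4,-3.1,0],0,0],
  [[0,0,0],5.6,0],
  [[0,0,0],5.6,0],
  [[0,0,0],5.6,0],
  [[0,0,0],5.7,0],
])

```text
clock: 6.65
eef_pos: [451.0, 25.6, 144.6]
eef_rot: [-3.142, 0.0, -0.397]
wrist_force: [-0.2, 0.5, -1.4]
finger_gap: 17.3
```

carry_out([
  [[0,0,3],0,0],
  [[0,0,3],0,0],
  [[0,0,2],0,0],
  [[0,0,0],0,0],
  [[0,0,0],0,0],
])

```text
clock: 7.07
eef_pos: [450.9, 25.3, 64.5]
eef_rot: [3.141, 0.001, -0.393]
wrist_force: [0.3, 0.5, -0.9]
finger_gap: 17.2
```

```bash
python3 snap.py 4 455 20 50 40
```

```text
17.24730534886659 [450.86532921  25.2783012   64.51152671] 7.0667
top crop origin 273 270 scale 5.0
scene crop origin 222 148 scale 5.0
```

View pics/s4.png

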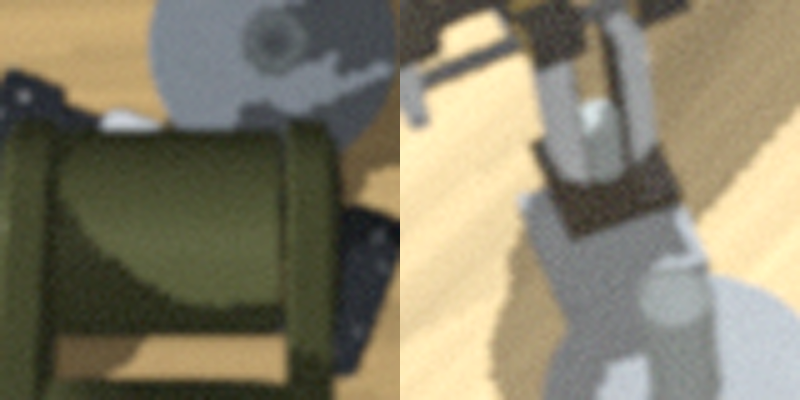

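```bash
cat > plate.py <<'E'
from foot import *
import sys
k,x,y,yaw,zb=sys.argv[1],*map(float,sys.argv[2:6])
im=np.load(f"pics/scene{k}.npz")["im"]
c=np.round(proj("scene",(x,y,zb))[0]).astype(int)
I,o=up(im,tuple(c),22)
def cor(x,y,a,z,h=25): 
    a=np.radians(a);R=np.array([[np.cos(a),-np.sin(a)],[np.sin(a),np.cos(a)]])
    return np.c_[(np.array([[h,h],[-h,h],[-h,-h],[h,-h]])@R.T)+[x,y],[z]*4]
V=np.clip(cv2.resize(I,None,fx=2.2,fy=2.2)*1.5,0,255).astype(np.uint8).copy()
for z,col in((zb,(255,0,0)),(zb+10,(255,255,0))):
    p=((proj("scene",cor(x,y,yaw,z))-o+.5)*S-.5)*2.2
    cv2.polylines(V,[np.round(p).astype(int).reshape(-1,1,2)],True,col,1)
cv2.imwrite(f"pics/pl{k}.png",V[:,:,::-1]); print(o)
E
python3 plate.py 4 450.9 25.3 -28.5 54.8
```

```text
(np.int64(240), np.int64(162))
```

View pics/pl4.png

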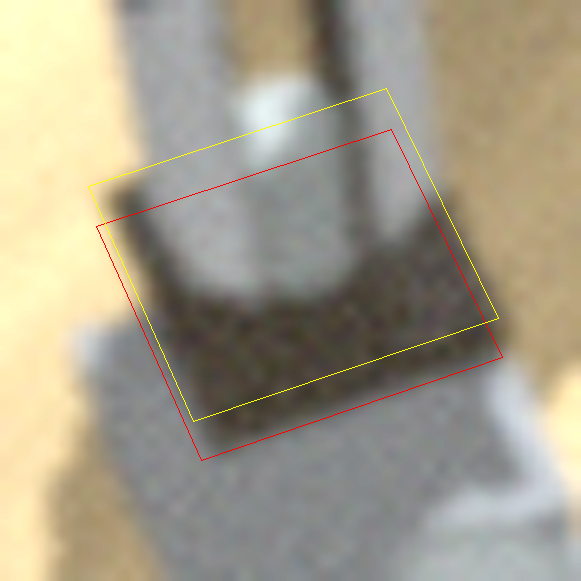

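```bash
cat > pm.py <<'E'
from foot import *
import sys
def plate_meas(k,zb,c,show=None,th=150):
    im=np.load(f"pics/scene{k}.npz")["im"]; I,o=up(im,c,22); J=cv2.GaussianBlur(I,(0,0),2).astype(int); s=J.sum(-1)
    m=(s<th).astype(np.uint8); m=cv2.morphologyEx(m,cv2.MORPH_OPEN,np.ones((9,9)))
    n,L,st,ce=cv2.connectedComponentsWithStats(m)
    H,W=m.shape; lab=L[int(H*.66),W//2] or 1+np.argmax(st[1:,4]); 
    q=max(cv2.findContours((L==lab).astype(np.uint8),0,1)[0],key=cv2.contourArea)[:,0]
    ap=cv2.approxPolyDP(q.reshape(-1,1,2),6,True)[:,0]
    cv2.polylines(I,[q.reshape(-1,1,2)],True,(255,0,0),1); 
    for p in ap: cv2.circle(I,tuple(int(t) for t in p),3,(0,255,0),1)
    cv2.imwrite(f"pics/pm{k}.png",cv2.resize(I,None,fx=2.2,fy=2.2)[:,:,::-1])
    return q,ap,o,s
if __name__=="__main__":
    k,zb,u,v=sys.argv[1],float(sys.argv[2]),int(sys.argv[3]),int(sys.argv[4])
    q,ap,o,s=plate_meas(k,zb,(u,v),th=int(sys.argv[5]))
    for p in ap: print(p, np.round(ray("scene",topx([p],o),zb)[0][:2],1), np.round(ray("scene",topx([p],o),zb+10)[0][:2],1))
E
python3 pm.py 4 54.8 262 184 150
```

```text
[197 157] [474.8  30.4] [480.4  25.1]
[180 155] [469.6  27.5] [475.3  22.2]
[185 139] [466.4  33.8] [472.2  28.4]
[173 124] [458.8  36.1] [464.7  30.8]
[116 144] [449.   17.4] [455.   12.2]
[ 77 136] [436.   11.6] [442.2   6.6]
[101 194] [459.3  -1.8] [465.2  -6.7]
[197 165] [477.   27.8] [482.7  22.6]
```

View pics/pm4.png

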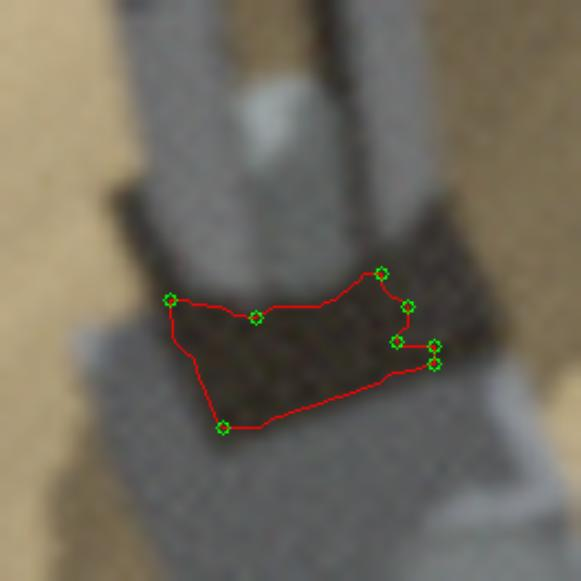

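```bash
python3 pm.py 4 54.8 262 184 195
```

```text
[202  98] [459.2  51.1] [465.1  45.5]
[166 112] [453.4  38.6] [459.3  33.2]
[147 133] [454.3  27.6] [460.2  22.3]
[116 139] [447.6  19. ] [453.6  13.8]
[ 69 118] [428.5  15.7] [434.8  10.6]
[ 72 153] [439.7   5.1] [4.458e+02 1.000e-01]
[ 96 199] [459.4  -4.5] [465.3  -9.3]
[220 161] [482.1  34. ] [487.7  28.7]
[225 147] [479.6  39.7] [485.2  34.3]
```

View pics/pm4.png

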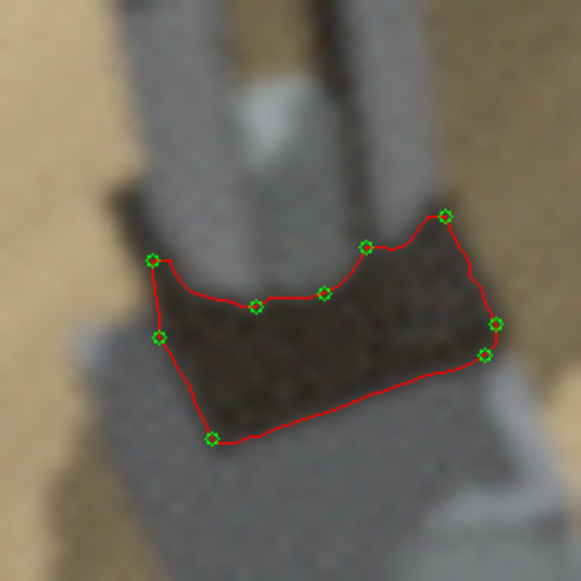

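carry_out([
  [[0,0,1],0,0],
  [[0,0,1],0,0],
  [[0,0,1],0,0],
  [[0,0,0],0,0],
  [[0,0,0],0,0],
])

```text
clock: 7.58
eef_pos: [450.7, 25.3, 33.9]
eef_rot: [3.141, 0.001, -0.393]
wrist_force: [-0.1, -0.3, 0.1]
finger_gap: 17.1
```

```bash
python3 snap.py 5 460 20 20 22; python3 pm.py 5 24.8 267 196 195
```

```text
17.09379757387125 [450.74303644  25.29097696  33.89904641] 7.5833
top crop origin 291 286 scale 9.090909090909092
scene crop origin 243 175 scale 9.090909090909092
[31 76] [416.6  19.1] [422.8  14.2]
[ 78 181] [460.9  -4.9] [466.5  -9.5]
[197 141] [482.5  34.1] [487.8  29. ]
[180  78] [459.4  51.6] [465.   46.2]
[143  94] [453.7  37.9] [459.4  32.8]
[127 116] [455.6  27. ] [461.3  22. ]
[ 87 122] [446.2  16.2] [452.   11.3]
[ 65 113] [437.4  14.4] [443.3   9.5]
[41 73] [418.5  22.4] [424.7  17.4]
```

View pics/s5.png

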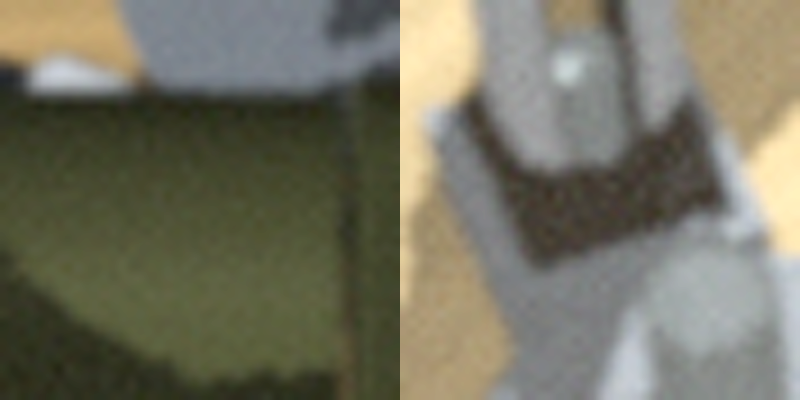

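View pics/pm5.png

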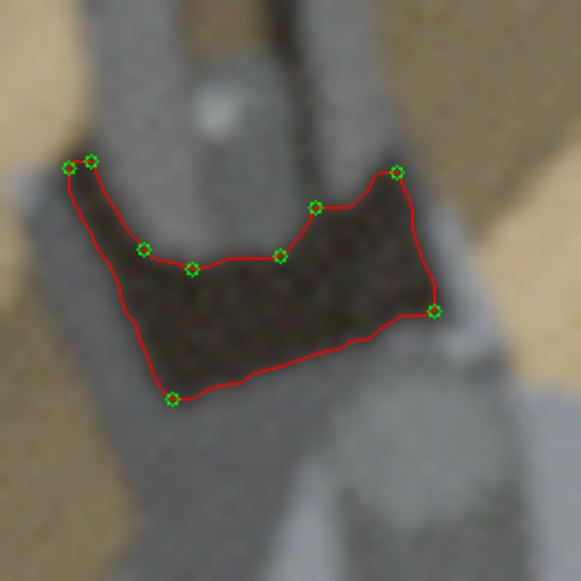

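```bash
python3 - <<'E'
from foot import *
o=np.array([243,175]);f=lambda p,z: ray("scene",[o+(np.array(p)-[400,0])/9.09],z)[0][:2]
a=np.radians(-28.5);n=np.array([np.cos(a),np.sin(a)]);t=np.array([-n[1],n[0]])
for nm,p,z in (("tabL",(430,105),20),("tabL",(460,185),20),("tabL",(488,268),20),("tabR",(750,208),20),("tabR",(765,245),20),("plFL",(537,270),24.8),("plFR",(724,210),24.8),("rim",(707,292),86)):
    w=f(p,z); print(nm,np.round(w,1),"n %.1f t %.1f"%(w@n,w@t))
# gray-brown edge fit of tab left edge, from initial image contour W_scene/top
for q in("top","scene"):
    W=np.load(f"pics/W_{q}.npy"); nn=W@n; tt=W@t
    s=(nn>355)&(nn<405); print(q,"L",np.round([np.median(tt[s&(tt<235)])],1),"R",np.round(np.median(tt[s&(tt>235)]),1), "outer n",np.round(np.median(nn[(nn<370)&(tt>215)&(tt<260)]),1))
    for side,mm in(("L",s&(tt<235)),("R",s&(tt>235))):
        p=np.polyfit(nn[mm],tt[mm],1); print(side,"slope deg",np.degrees(p[0]))
    mm=(nn<365)&(tt>215)&(tt<258);print("outer slope",np.degrees(np.polyfit(tt[mm],nn[mm],1)[0]))
print("robot",np.array([450.7,25.3])@n,np.array([450.7,25.3])@t)
E
```

```text
tabL [408.3  16.2] n 351.0 t 209.1
tabL [429.9   3.2] n 376.3 t 207.9
tabL [451.3 -10.5] n 401.6 t 206.1
tabR [488.1  40.4] n 409.7 t 268.4
tabR [497.8  34.4] n 421.1 t 267.8
plFL [463.3  -6.1] n 410.1 t 215.7
plFR [486.3  33.7] n 411.3 t 261.6
rim [529.7 -16.2] n 473.3 t 238.5
top L [206.6] R 270.1 outer n 349.6
L slope deg 0.2545549231409117
R slope deg 0.5121190323227953
outer slope 0.2860198308475331
scene L [204.7] R 269.8 outer n 351.1
L slope deg -1.616689762578863
R slope deg 2.0997904012686663
outer slope -0.9237721243706937
robot 384.0107560421797 237.28952619935322
```

carry_out([
  [[0,0.05,0.2],0,0],
  [[0,0,0.2],0,0],
  [[0,0,0.2],0,0],
  [[0,0,0.1],0,0],
  [[0,0,0],0,0],
])

```text
clock: 8.1
eef_pos: [451.1, 25.0, 28.2]
eef_rot: [-3.141, -0.0, -0.393]
wrist_force: [-5.6, 0.9, 13.0]
finger_gap: 17.5
```

carry_out([
  [[-0.06,0,0],0,0],
  [[-0.04,0,0],0,0],
  [[0,0,0.05],0,0],
  [[0,0,0],0,0],
])

```text
clock: 8.43
eef_pos: [450.9, 25.1, 27.9]
eef_rot: [-3.141, -0.002, -0.393]
wrist_force: [-2.0, -0.4, 11.2]
finger_gap: 17.4
```

carry_out([
  [[-0.05,0,0],0,0],
  [[-0.05,0,0],0,0],
  [[0,0,0],0,0],
])

```text
clock: 8.68
eef_pos: [449.8, 25.4, 27.5]
eef_rot: [-3.141, -0.002, -0.393]
wrist_force: [-0.2, 0.4, -1.2]
finger_gap: 17.2
```

```bash
python3 snap.py 6 460 20 20 22; python3 -c "
from cell import manip
for k,v in manip.read_state().items(): print(k,v)"
```

```text
17.21523208884224 [449.79175933  25.44890103  27.51133242] 8.6833
top crop origin 291 286 scale 9.090909090909092
scene crop origin 243 175 scale 9.090909090909092
clock 8.7833
joints [-2.46423365e-02  3.19530610e-01  1.95391409e+00  6.42089747e-05
  8.68316247e-01  1.93892264e+00]
qd [ 0.00020626  0.00304473  0.00266616 -0.00040977  0.00336918  0.00067689]
effort [-3.97111627e-02 -4.60520875e+01 -2.69425625e+01 -2.54611747e-02
 -1.25708319e-01  2.12019455e-03]
eef_pos [449.04055387  25.55702289  26.98824944]
eef_rot [ 3.14157781e+00  1.74656955e-04 -3.92810145e-01]
wrist_force [ 0.38705108 -0.00162954 -0.15334028]
moment [ 0.05571431 -0.00137004  0.0287837 ]
finger_gap 17.68576322374799
```

View pics/s6.png

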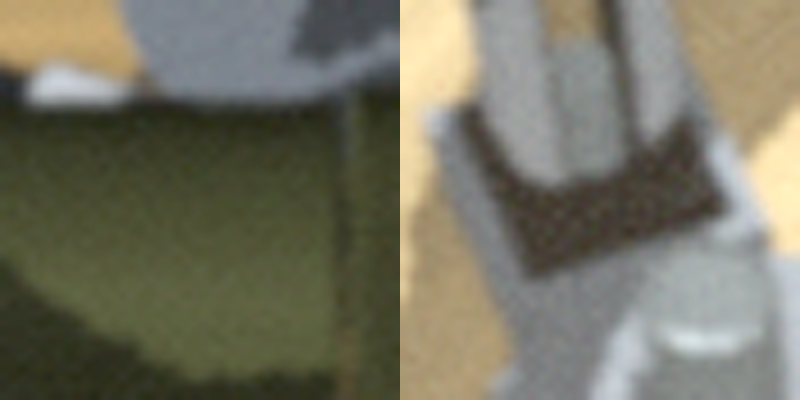

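carry_out([
  [[0,0,0.1],0,0],
  [[0,0,0.1],0,0],
  [[0,0,0.1],0,0],
  [[0,0,0],0,0],
])

```text
clock: 9.12
eef_pos: [448.9, 25.6, 23.7]
eef_rot: [3.141, 0.001, -0.393]
wrist_force: [0.6, 0.5, -0.4]
finger_gap: 17.8
```

carry_out([
  [[0,0,0.15],0,0],
  [[0,0,0.15],0,0],
  [[0,0,0.08],0,0],
  [[0,0,0.05],0,0],
  [[0,0,0],0,0],
])

```text
clock: 9.53
eef_pos: [449.1, 25.6, 19.8]
eef_rot: [3.142, 0.0, -0.393]
wrist_force: [-0.4, -0.4, 1.2]
finger_gap: 17.2
```

carry_out([
  [[0,0,0.06],0,0],
  [[0,0,0],0,0],
  [[0,0,0],0,0.4],
  [[0,0,0],0,0.4],
  [[0,0,0],0,0.4],
  [[0,0,0],0,0.4],
  [[0,0,-3],0,0.4],
  [[0,0,-3],0,0.4],
  [[0,0,-4],0,0.4],
  [[0,0,-4],0,0.5],
  [[0,0,0],0,0.5],
])

```text
clock: 10.45
eef_pos: [451.9, 25.6, 166.0]
eef_rot: [-3.138, -0.01, -0.393]
wrist_force: [0.8, 0.7, 0.6]
finger_gap: 46.2
```

carry_out([
  [[0,0,0],-5.6,0.9],
  [[0,0,0],-5.6,0.9],
  [[0,0,0],-5.6,0.9],
  [[0,0,0],-5.7,0.9],
  [[1.7,-3.4,0],0,0.9],
  [[1.7,-3.4,0],0,0.9],
  [[1.7,-3.4,0],0,0.9],
  [[1.7,-3.4,0],0,0.9],
  [[1.7,-3.4,0],0,0.9],
  [[1.7,-3.4,0],0,0.9],
  [[1.7,-3.4,0],0,0.9],
  [[1.7,-3.4,0],0,0.9],
  [[1.7,-3.2,0],0,0.9],
  [[0,0,0],0,0.9],
  [[0,0,0],0,0.9],
])

```text
clock: 11.7
eef_pos: [601.9, 330.7, 157.1]
eef_rot: [3.141, 0.002, 0.002]
wrist_force: [-0.3, 0.0, -0.0]
finger_gap: 84.9
```

```bash
python3 snap.py 7 450 26 20 30; cp pics/s7.png pics/s7p.png; python3 - <<'E'
from h import *
for n in("top","scene"):
    im=np.load(f"pics/{n}7.npz")["im"]; cv2.imwrite(f"pics/full7{n}.png",im[:,:,::-1])
E
```

```text
84.89107191792557 [601.92373252 330.74501546 157.13056246] 11.7
top crop origin 280 282 scale 6.666666666666667
scene crop origin 234 163 scale 6.666666666666667
```

View pics/s7p.png

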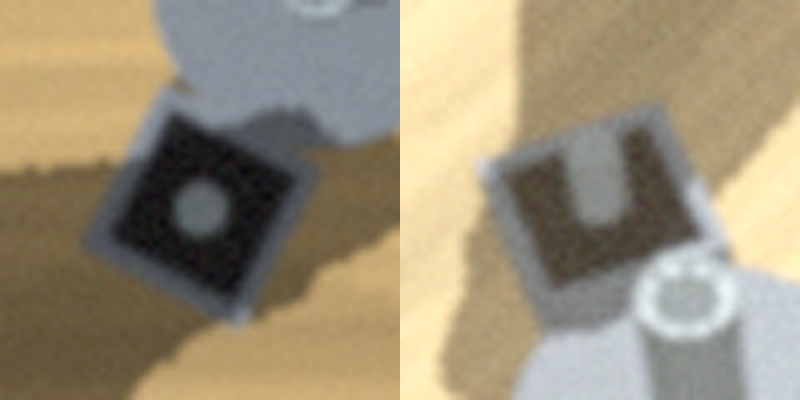

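View pics/full7scene.png

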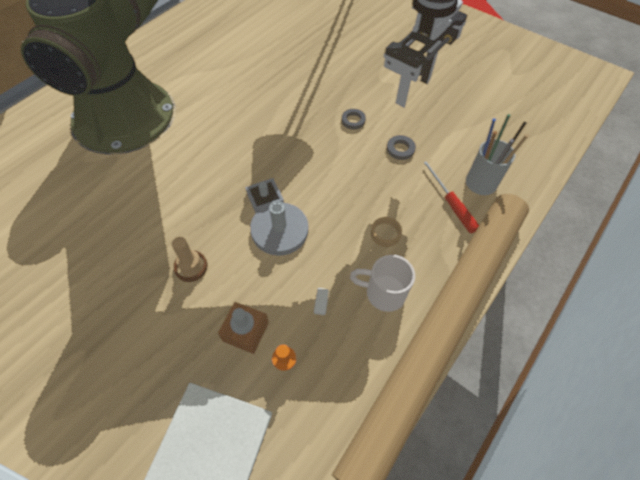

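carry_out([
  [[0.25,0,3],0,1],
  [[0,0,4],0,1],
  [[0,0,4],0,1],
  [[0,0,2.5],0,1],
  [[0,0,1.2],0,1],
  [[0,0,0.8],0,1],
  [[0,0,0.2],0,1],
  [[0,0,0],0,1],
  [[0,0,0],0,1],
])

```text
clock: 12.55
eef_pos: [605.5, 329.8, 4.2]
eef_rot: [-3.14, -0.003, -0.0]
wrist_force: [0.4, 0.0, 0.6]
finger_gap: 93.9
```

carry_out([
  [[-0.05,0,0.3],0,1],
  [[0,0,0.3],0,1],
  [[0,0,0],0,1],
  [[0,0,0],0,0.5],
  [[0,0,0],0,0.5],
  [[0,0,0],0,0.5],
  [[0,0,0],0,0.5],
  [[0,0,0],0,0.5],
  [[0,0,0],0,0.5],
  [[0,0,0],0,0.5],
  [[0,0,0],0,0.5],
], grip_force=35)

```text
clock: 13.47
eef_pos: [604.2, 329.7, -3.8]
eef_rot: [-3.141, -0.0, -0.0]
wrist_force: [0.7, 1.9, -1.0]
finger_gap: 66.1
```

carry_out([
  [[0,0,-2],0,0.4],
  [[0,0,-4],0,0.4],
  [[0,0,-4],0,0.4],
  [[0,0,-3],0,0.4],
  [[-0.76,3.2,0],0,0.4],
  [[-0.76,3.2,0],0,0.4],
  [[-0.76,3.2,0],0,0.4],
  [[-0.76,3.2,0],0,0.4],
  [[-0.76,3.2,0],0,0.4],
  [[-0.76,3.2,0],0,0.4],
  [[-0.76,3.2,0],0,0.4],
  [[-0.76,3.2,0],0,0.4],
  [[-0.76,3.2,0],0,0.4],
  [[-0.76,3.2,0],0,0.4],
  [[0,2.6,0],0,0.4],
  [[0,0,0],0,0.4],
  [[0,0,0],0,0.4],
])

```text
clock: 14.88
eef_pos: [527.9, -17.5, 126.0]
eef_rot: [-3.142, 0.0, -0.002]
wrist_force: [-0.4, 0.5, -2.4]
finger_gap: 66.2
```

```bash
python3 snap.py 8 528 -17 110 36
```

```text
66.19533295409276 [527.85690319 -17.50500582 125.99803967] 14.8833
top crop origin 292 241 scale 5.555555555555555
scene crop origin 239 164 scale 5.555555555555555
```

View pics/s8.png

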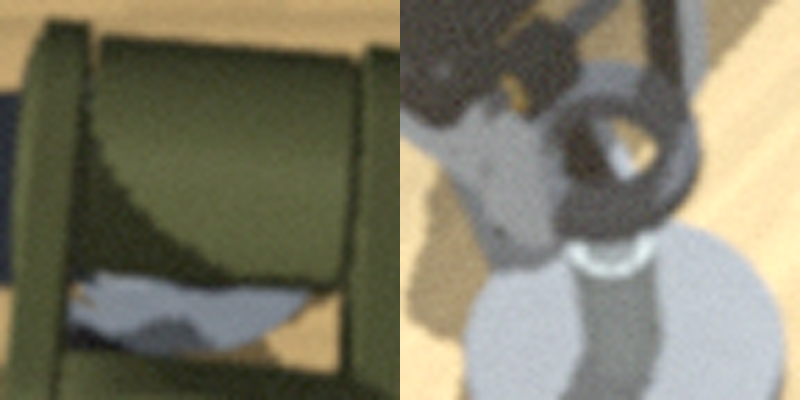

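```bash
python3 - <<'E'
from h import *
for z in(130,137,144): print(z,ray("scene",[(276.8,191)],z)[0])
for P in [(527.9,-17.5,144),(527.9,-17.5,130),(528.4,-17,86)]: print((proj("scene",P)[0]-[239,164])*5.556+[400,0])
# rim
im=np.load("pics/scene7.npz")["im"]
im2=im[195:225,262:292]; J=cv2.resize(im2,None,fx=8,fy=8,interpolation=cv2.INTER_CUBIC).astype(int); J=cv2.GaussianBlur(J.astype(np.float32),(0,0),3)
m=(J.sum(-1)>np.percentile(J.sum(-1),92)).astype(np.uint8)
I=np.clip(J*1.2,0,255).astype(np.uint8); 
cv2.imwrite("pics/rim7.png",cv2.resize(np.hstack([I[:,:,::-1],np.dstack([m*255]*3)]),None,fx=1.6,fy=1.6))
E
```

```text
130 [528.66370519 -10.08119331 130.        ]
137 [532.50628182 -13.78162957 137.        ]
144 [536.34885844 -17.48206584 144.        ]
[590.33423444 137.21485866]
[593.66995337 163.00227738]
[605.57255309 239.089309  ]
```

View pics/rim7.png

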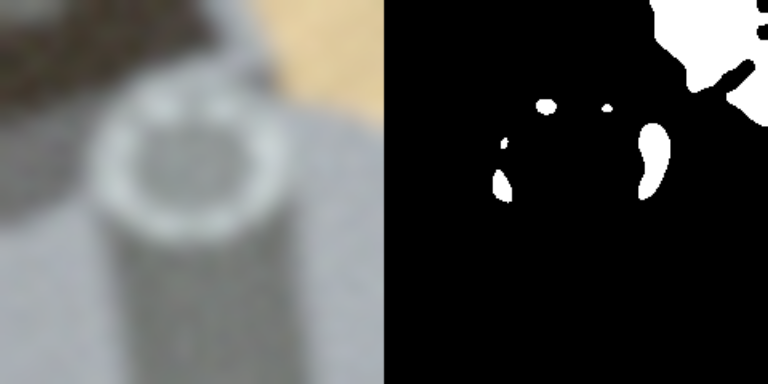

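carry_out([
  [[0.05,-0.05,1.5],0,0.4],
  [[0,0,1.5],0,0.4],
  [[0,0,0.8],0,0.4],
  [[0,0,0.3],0,0.4],
  [[0,0,0.3],0,0.4],
  [[0,0,0.3],0,0.4],
  [[0,0,0],0,0.4],
])

```text
clock: 15.57
eef_pos: [528.7, -15.8, 79.1]
eef_rot: [-3.142, -0.0, 0.0]
wrist_force: [-0.6, 0.7, -1.3]
finger_gap: 65.9
```

carry_out([
  [[0,0.05,0.6],0,0.4],
  [[0,0,0.6],0,0.4],
  [[0,0,0.6],0,0.4],
  [[0,0,0.6],0,0.4],
  [[0,0,0.6],0,0.4],
  [[0,0,0.6],0,0.4],
  [[0,0,0.6],0,0.4],
  [[0,0,0.6],0,0.4],
  [[0,0,0.5],0,0.4],
  [[0,0,0.3],0,0.4],
  [[0,0,0],0,0.4],
  [[0,0,0],0,0.4],
])

```text
clock: 16.57
eef_pos: [528.7, -16.4, 23.1]
eef_rot: [-3.142, 0.0, -0.0]
wrist_force: [0.9, 0.6, -2.2]
finger_gap: 66.1
```

carry_out([
  [[0,0,0.3],0,0.4],
  [[0,0,0.2],0,0.4],
  [[0,0,0.1],0,0.4],
  [[0,0,0.1],0,0.4],
  [[0,0,0],0,0.4],
  [[0,0,0],0,0.4],
])

```text
clock: 17.07
eef_pos: [528.7, -16.4, 16.2]
eef_rot: [3.142, -0.0, -0.0]
wrist_force: [0.4, -0.3, -1.8]
finger_gap: 65.9
```

carry_out([
  [[0,0,0.05],0,0.4],
  [[0,0,0],0,1],
  [[0,0,0],0,1],
  [[0,0,0],0,1],
  [[0,0,0],0,1],
  [[0,0,-2],0,1],
  [[0,0,-4],0,1],
  [[0,0,-4],0,1],
  [[0,0,-3],0,1],
  [[-0.6,-3.2,0],0,1],
  [[-0.6,-3.2,0],0,1],
  [[-0.6,-3.2,0],0,1],
  [[-0.6,-3.2,0],0,1],
  [[-0.6,-3.2,0],0,1],
  [[-0.6,-3.2,0],0,1],
  [[-0.6,-3.2,0],0,1],
  [[-0.6,-3.2,0],0,1],
  [[-0.6,-3.2,0],0,1],
  [[-0.6,-3.2,0],0,1],
])

```text
clock: 18.65
eef_pos: [468.1, 305.2, 145.7]
eef_rot: [-3.141, -0.0, -0.0]
wrist_force: [0.1, 0.0, 0.5]
finger_gap: 94.1
```

carry_out([
  [[-0.6,-3,0],0,1],
  [[0,0,0],0,1],
  [[0,0,0],0,1],
])

```text
clock: 18.9
eef_pos: [462.1, 334.6, 145.3]
eef_rot: [3.141, 0.0, 0.002]
wrist_force: [-0.5, -0.1, -0.5]
finger_gap: 94.0
```

```bash
python3 snap.py 9 528 -17 40 40;  python3 - <<'E'
from foot import *
for n in("top","scene"):
    im=np.load(f"pics/{n}9.npz")["im"]; cv2.imwrite(f"pics/full9{n}.png",im[:,:,::-1])
    c=proj(n,(464,337,14))[0].round().astype(int); I,o=up(im,tuple(c),34)
    m=(I[...,2].astype(int)>=I[...,0].astype(int)-2).astype(np.uint8); m=cv2.morphologyEx(m,cv2.MORPH_OPEN,np.ones((7,7)))
    for q in cv2.findContours(m,0,2)[0]:
        if cv2.contourArea(q)>6000:
            W=ray(n,topx(cv2.convexHull(q)[:,0],o),14)[:,:2].astype(np.float32); print(n,cv2.minEnclosingCircle(W))
E
```

```text
94.04301090549313 [462.09077685 334.58775996 145.34617691] 18.9
top crop origin 288 238 scale 5.0
scene crop origin 238 180 scale 5.0
top ((461.54718017578125, 367.9252624511719), 67.09547424316406)
scene ((466.4529113769531, 335.9590148925781), 28.71294403076172)
```

View pics/s9.png

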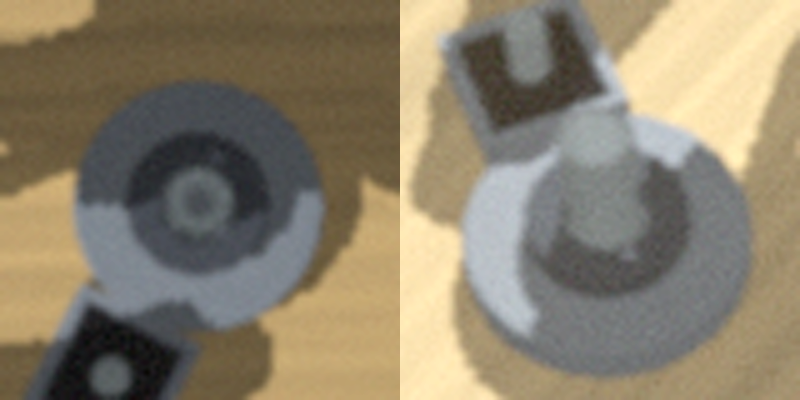

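View pics/full9scene.png

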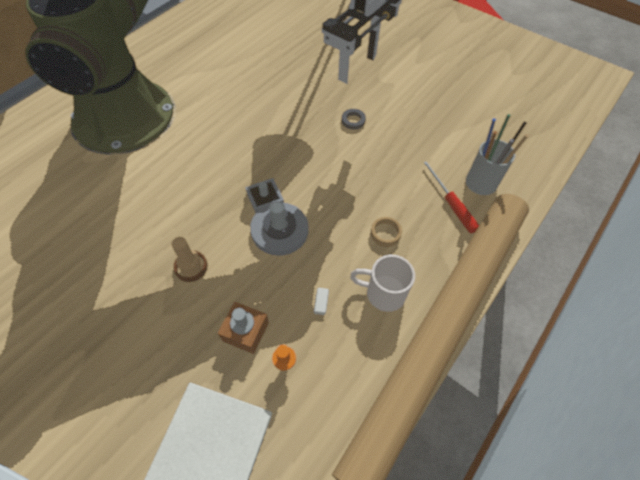

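carry_out([
  [[0.1,-0.2,3],0,1],
  [[0,0,4],0,1],
  [[0,0,3.5],0,1],
  [[0,0,2],0,1],
  [[0,0,1.2],0,1],
  [[0,0,0.8],0,1],
  [[0,0,0.2],0,1],
  [[0,0,0],0,1],
  [[0,0,0],0,1],
])

```text
clock: 19.75
eef_pos: [464.4, 335.8, -0.0]
eef_rot: [-3.141, -0.002, -0.0]
wrist_force: [-0.0, 0.2, 1.2]
finger_gap: 94.1
```

carry_out([
  [[0,-0.05,0.2],0,1],
  [[0,0,0],0,0.5],
  [[0,0,0],0,0.4],
  [[0,0,0],0,0.4],
  [[0,0,0],0,0.4],
  [[0,0,0],0,0.4],
  [[0,0,0],0,0.4],
  [[0,0,0],0,0.4],
  [[0,0,0],0,0.4],
], grip_force=35)

```text
clock: 20.5
eef_pos: [463.7, 336.1, -3.2]
eef_rot: [-3.141, -0.0, -0.0]
wrist_force: [-0.5, 1.4, 1.9]
finger_gap: 60.6
```

carry_out([
  [[0,0,-2],0,0.4],
  [[0,0,-4],0,0.4],
  [[0,0,-4],0,0.4],
  [[0,0,-3],0,0.4],
  [[0.6,3.2,0],0,0.4],
  [[0.6,3.2,0],0,0.4],
  [[0.6,3.2,0],0,0.4],
  [[0.6,3.2,0],0,0.4],
  [[0.6,3.2,0],0,0.4],
  [[0.6,3.2,0],0,0.4],
  [[0.6,3.2,0],0,0.4],
  [[0.6,3.2,0],0,0.4],
  [[0.6,3.2,0],0,0.4],
  [[0.6,3.2,0],0,0.4],
  [[0.5,3.2,0],0,0.4],
  [[0,0,0],0,0.4],
  [[0,0,0],0,0.4],
])

```text
clock: 21.92
eef_pos: [528.4, -17.2, 126.3]
eef_rot: [-3.141, 0.001, -0.003]
wrist_force: [0.0, 0.2, -2.0]
finger_gap: 60.6
```

Ring bottom is at ≈129.5. I'll lower it onto the post, then down to 34 (reported z ≈ 31).

carry_out([
  [[0,0,1.5],0,0.4],
  [[0,0,1.5],0,0.4],
  [[0,0,0.8],0,0.4],
  [[0,0,0.3],0,0.4],
  [[0,0,0.3],0,0.4],
  [[0,0,0.3],0,0.4],
  [[0,0,0],0,0.4],
])

```text
clock: 22.5
eef_pos: [528.6, -15.7, 79.6]
eef_rot: [-3.142, -0.0, 0.0]
wrist_force: [0.5, 0.0, -1.6]
finger_gap: 60.6
```

carry_out([
  [[0,0,0.6],0,0.4],
  [[0,0,0.6],0,0.4],
  [[0,0,0.6],0,0.4],
  [[0,0,0.6],0,0.4],
  [[0,0,0.6],0,0.4],
  [[0,0,0.6],0,0.4],
  [[0,0,0.4],0,0.4],
  [[0,0,0.3],0,0.4],
  [[0,0,0],0,0.4],
  [[0,0,0],0,0.4],
])

```text
clock: 23.33
eef_pos: [528.7, -15.9, 36.6]
eef_rot: [3.142, 0.0, -0.0]
wrist_force: [0.4, -0.3, -2.3]
finger_gap: 60.8
```

carry_out([
  [[0,0,0.3],0,0.4],
  [[0,0,0.2],0,0.4],
  [[0,0,0.1],0,0.4],
  [[0,0,0],0,0.4],
  [[0,0,0],0,0.4],
])

```text
clock: 23.75
eef_pos: [528.7, -15.9, 30.8]
eef_rot: [3.142, -0.0, -0.0]
wrist_force: [-1.2, 0.1, -0.4]
finger_gap: 60.7
```

carry_out([
  [[0,0,0],0,0.9],
  [[0,0,0],0,0.9],
  [[0,0,0],0,0.9],
  [[0,0,0],0,0.9],
  [[0,0,-2],0,0.9],
  [[0,0,-4],0,0.9],
  [[0,0,-4],0,0.9],
  [[0,0,-2],0,0.7],
  [[1.3,2.9,0],0,0.7],
  [[1.3,2.9,0],0,0.7],
  [[1.3,2.9,0],0,0.7],
  [[1.3,2.9,0],0,0.7],
  [[1.3,2.9,0],0,0.7],
  [[1.3,2.9,0],0,0.7],
  [[1.4,2.9,0],0,0.6],
  [[0,0,0],0,0.6],
  [[0,0,0],0,0.6],
])

```text
clock: 25.17
eef_pos: [620.5, -220.0, 149.7]
eef_rot: [-3.141, 0.001, -0.002]
wrist_force: [-0.7, -0.4, -0.8]
finger_gap: 56.8
```

```bash
python3 snap.py 10 528 -17 50 40; python3 - <<'E'
from h import *
for n in("top","scene"):
    im=np.load(f"pics/{n}10.npz")["im"]; cv2.imwrite(f"pics/full10{n}.png",im[:,:,::-1])
E
```

```text
56.806475595095236 [ 620.46210889 -220.00257356  149.73871748] 25.1667
top crop origin 288 238 scale 5.0
scene crop origin 237 177 scale 5.0
```

View pics/s10.png

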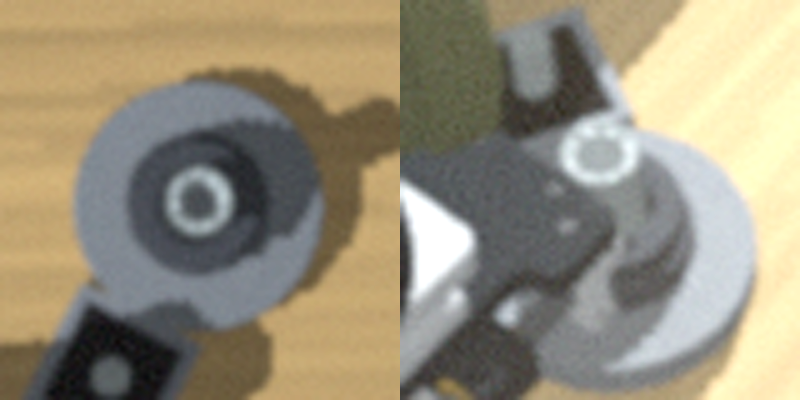

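View pics/full10scene.png

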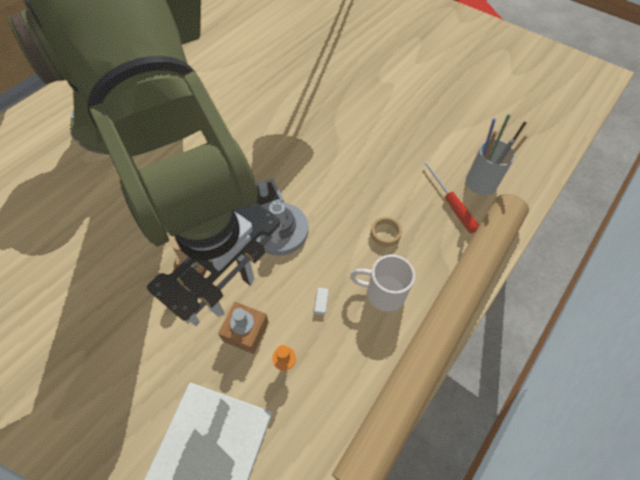

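```bash
python3 - <<'E'
from h import *
print(ray("scene",[(239.0,315.0)],90),ray("top",[(416,235.8)],90),ray("top",[(414.3,237)],52))
E
```

```text
[[ 624.62743358 -222.50093326   90.        ]] [[ 618.06401273 -218.03256201   90.        ]] [[ 619.71221531 -220.98704772   52.        ]]
```

carry_out([
  [[0,0,3],0,0.6],
  [[0,0,2.5],0,0.6],
  [[0,0,2],0,0.6],
  [[0,0,1],0,0.6],
  [[0,0,0.7],0,0.6],
  [[0,0,0],0,0.6],
  [[0,0,0],0,0.6],
])

```text
clock: 25.85
eef_pos: [621.0, -218.7, 59.8]
eef_rot: [3.141, -0.001, 0.0]
wrist_force: [-0.2, -0.3, 0.6]
finger_gap: 56.5
```

```bash
python3 snap.py 11 620 -219 70 30
```

```text
56.53614466931016 [ 621.04399228 -218.74690178   59.76651412] 25.85
top crop origin 385 206 scale 6.666666666666667
scene crop origin 210 286 scale 6.666666666666667
```

View pics/s11.png

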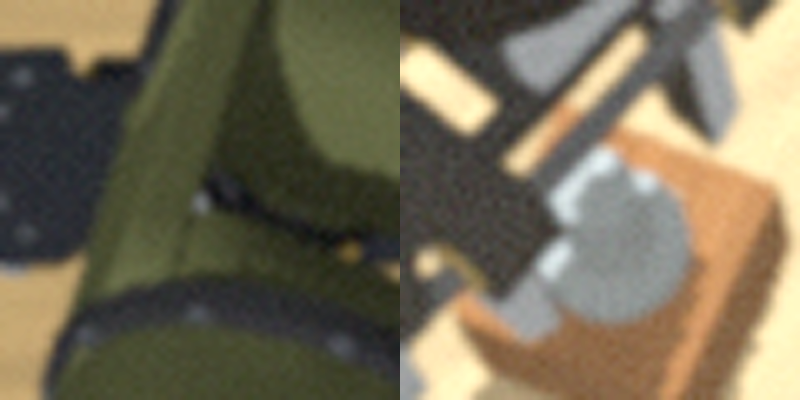

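carry_out([
  [[0,0.05,0.4],0,0.6],
  [[0,0,0.4],0,0.6],
  [[0,0,0],0,0.6],
  [[0,0,0],0,0],
  [[0,0,0],0,0],
  [[0,0,0],0,0],
  [[0,0,0],0,0],
  [[0,0,0],0,0],
  [[0,0,0],0,0],
  [[0,0,0],0,0],
  [[0,0,0],0,0],
], grip_force=35)

```text
clock: 26.87
eef_pos: [620.7, -219.9, 50.8]
eef_rot: [3.141, -0.0, -0.0]
wrist_force: [0.6, -5.0, 1.3]
finger_gap: 21.3
```

carry_out([
  [[0,0,-1],0,0],
  [[0,0,-2],0,0],
  [[0,0,-3],0,0],
  [[0,0,-3.5],0,0],
  [[0,0,-2.5],0,0],
  [[-1.3,-2.9,0],0,0],
  [[-1.3,-2.9,0],0,0],
  [[-1.3,-2.9,0],0,0],
  [[-1.3,-2.9,0],0,0],
  [[-1.3,-2.9,0],0,0],
  [[-1.3,-2.9,0],0,0],
  [[-1.4,-2.9,0],0,0],
  [[0,0,0],0,0],
  [[0,0,0],0,0],
])

```text
clock: 28.03
eef_pos: [528.3, -15.1, 171.5]
eef_rot: [-3.141, -0.001, 0.002]
wrist_force: [0.1, -0.2, -1.2]
finger_gap: 21.9
```

```bash
python3 snap.py 12 528 -17 110 36
```

```text
21.896188634487842 [528.2553741  -15.12235391 171.52184978] 28.0333
top crop origin 292 241 scale 5.555555555555555
scene crop origin 239 164 scale 5.555555555555555
```

View pics/s12.png

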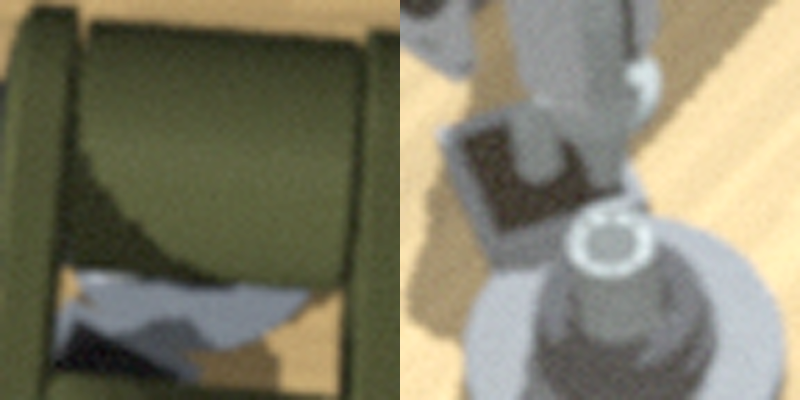

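carry_out([
  [[0,0.12,1.5],0,0],
  [[0,0,1.2],0,0],
  [[0,0,0.8],0,0],
  [[0,0,0.4],0,0],
  [[0,0,0.4],0,0],
  [[0,0,0],0,0],
  [[0,0,0],0,0],
])

```text
clock: 28.72
eef_pos: [528.8, -17.8, 127.9]
eef_rot: [-3.142, -0.0, -0.0]
wrist_force: [-0.1, -0.7, -1.5]
finger_gap: 21.5
```

```bash
python3 snap.py 13 528 -17 100 25
```

```text
21.484222140430216 [528.84930331 -17.80098122 127.94677164] 28.7167
top crop origin 303 252 scale 8.0
scene crop origin 250 178 scale 8.0
```

View pics/s13.png

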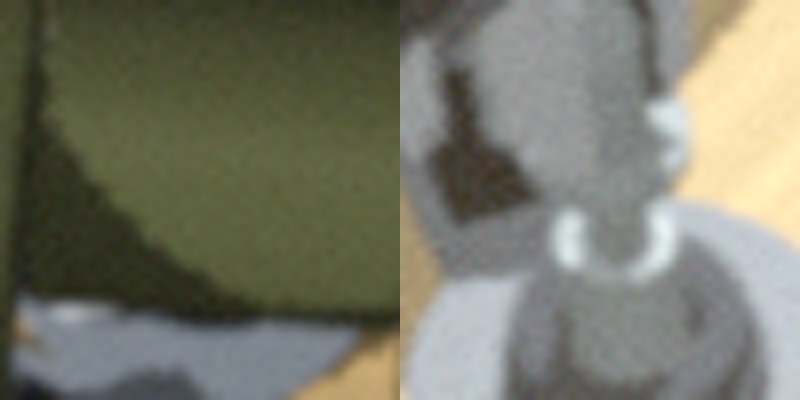

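carry_out([
  [[0,-0.1,0.4],0,0],
  [[0,0,0.4],0,0],
  [[0,0,0.4],0,0],
  [[0,0,0.3],0,0],
  [[0,0,0.3],0,0],
  [[0,0,0],0,0],
  [[0,0,0],0,0],
])

```text
clock: 29.4
eef_pos: [528.6, -16.6, 109.5]
eef_rot: [-3.142, 0.0, -0.0]
wrist_force: [-0.2, -0.1, -1.4]
finger_gap: 21.2
```

carry_out([
  [[0,0,0.2],0,0],
  [[0,0,0.15],0,0],
  [[0,0,0.1],0,0],
  [[0,0,0],0,0],
  [[0,0,0],0,0],
])

```text
clock: 29.82
eef_pos: [528.4, -16.7, 105.0]
eef_rot: [3.142, 0.001, -0.0]
wrist_force: [-2.3, -1.5, -2.0]
finger_gap: 21.2
```

carry_out([
  [[-0.02,0.02,0.08],0,0],
  [[0,0,0],0,0],
])

```text
clock: 29.98
eef_pos: [528.4, -16.8, 104.3]
eef_rot: [-3.142, 0.0, -0.0]
wrist_force: [-2.4, -0.6, -1.6]
finger_gap: 21.5
```

carry_out([
  [[-0.05,0.02,0.06],0,0],
  [[0,0,0.04],0,0],
  [[0,0,0],0,0],
])

```text
clock: 30.23
eef_pos: [528.0, -17.0, 103.3]
eef_rot: [-3.142, -0.0, -0.0]
wrist_force: [-1.0, 0.5, -1.3]
finger_gap: 21.4
```

carry_out([
  [[-0.03,0,0.06],0,0],
  [[0,0,0.04],0,0],
  [[0,0,0],0,0],
])

```text
clock: 30.48
eef_pos: [527.7, -17.1, 102.3]
eef_rot: [3.142, -0.0, -0.0]
wrist_force: [-0.4, -0.0, -1.7]
finger_gap: 21.4
```

carry_out([
  [[0,0,0.05],0,0],
  [[0,0,0.05],0,0],
  [[0,0,0],0,0],
])

```text
clock: 30.73
eef_pos: [527.6, -17.0, 101.3]
eef_rot: [-3.141, 0.0, -0.0]
wrist_force: [-0.2, 0.7, -1.2]
finger_gap: 21.5
```

carry_out([
  [[0,0,0.05],0,0],
  [[0,0,0],0,0],
])

```text
clock: 30.9
eef_pos: [527.6, -17.0, 100.8]
eef_rot: [-3.141, 0.0, -0.0]
wrist_force: [-0.2, 1.1, -1.5]
finger_gap: 21.4
```

carry_out([
  [[0,0,0.05],0,0],
  [[0,0,0],0,0],
])

```text
clock: 31.07
eef_pos: [527.6, -16.9, 100.3]
eef_rot: [-3.141, 0.0, -0.0]
wrist_force: [-1.1, 1.7, 0.8]
finger_gap: 21.1
```

carry_out([
  [[0,0,0],0,0.5],
  [[0,0,0],0,0.5],
  [[0,0,0],0,0.5],
  [[0,0,0],0,0.5],
  [[0,0,0],0,0.5],
  [[0,0,-1],0,0.5],
  [[0,0,-2],0,0.5],
  [[0,0,-3],0,0.5],
  [[0,0,-3],0,0.5],
  [[-1,3,0],0,0.5],
  [[-1,3,0],0,0.5],
  [[-1,3,0],0,0.5],
  [[-1,3,0],0,0.5],
  [[-1,3,0],0,0.5],
  [[0,0,0],0,0.5],
  [[0,0,0],0,0.5],
])

```text
clock: 32.4
eef_pos: [477.3, -168.1, 191.1]
eef_rot: [3.141, -0.001, -0.003]
wrist_force: [0.3, -0.1, 0.5]
finger_gap: 47.0
```

```bash
python3 snap.py 14 528 -17 90 36; cp pics/s14.png pics/s14a.png; python3 - <<'E'
from h import *
L=[]
for n in("top","scene"):
    im=np.load(f"pics/{n}14.npz")["im"]; u,v=proj(n,(448,-172,50))[0].round().astype(int); r=36
    print(n,u-r,v-r); L.append(cv2.resize(im[v-r:v+r,u-r:u+r,::-1],(400,400),interpolation=cv2.INTER_CUBIC))
cv2.imwrite("pics/k14.png",np.clip(np.hstack(L)*1.4,0,255).astype(np.uint8))
E
```

```text
47.0410732574886 [ 477.30809742 -168.10345399  191.09938673] 32.4
top crop origin 292 241 scale 5.555555555555555
scene crop origin 240 170 scale 5.555555555555555
top 360 275
scene 157 213
```

View pics/s14a.png

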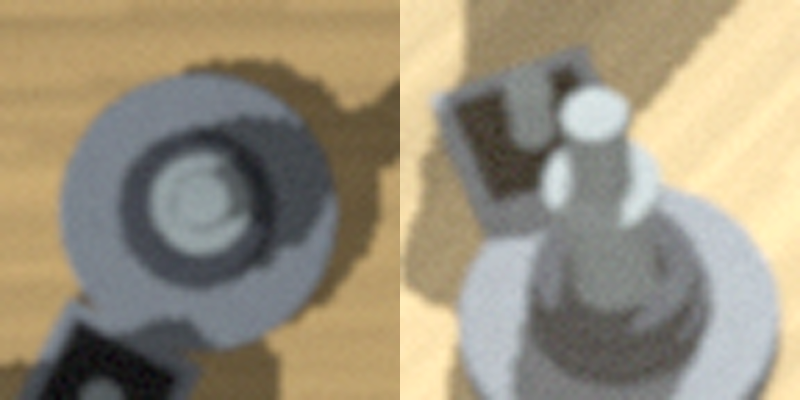

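View pics/k14.png

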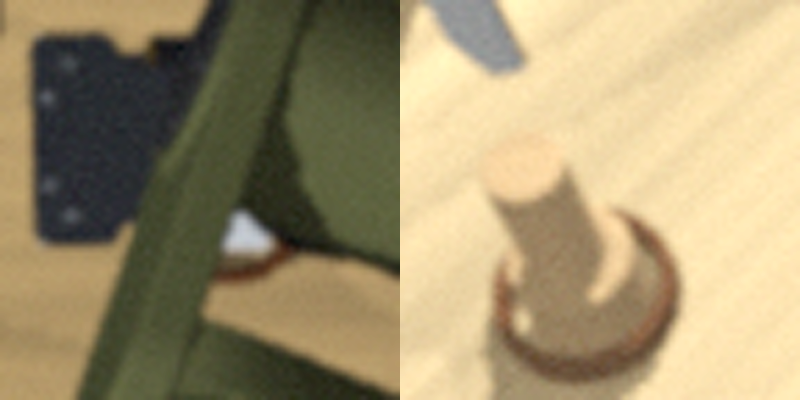

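```bash
python3 - <<'E'
from h import *
print("k scene",ray("scene",[(178.6,244)],102)[0],"top",ray("top",[(407,311.8)],102)[0],"holder",ray("top",[(401.6,311.8)],14)[0])
# brown handle top mask in initial top and scene: holder ring in scene
o=np.array([157,213]); 
for p in [(500,290),(678,290),(580,380),(625,215)]: print(p,ray("scene",[o+(np.array(p)-[400,0])/5.556],14)[0])
im=np.load("pics/top0.npz")["im"]; I=cv2.resize(im[290:335,380:430,::-1],None,fx=12,fy=12,interpolation=cv2.INTER_CUBIC); cv2.imwrite("pics/kn.png",np.clip(I*1.6,0,255).astype(np.uint8))
E
```

```text
k scene [ 452.10094418 -193.62278843  102.        ] top [ 447.97388718 -188.9997425   102.        ] holder [ 445.73331104 -190.47266731   14.        ]
(500, 290) [ 426.07491762 -210.32746855   14.        ]
(678, 290) [ 475.60441514 -171.35656781   14.        ]
(580, 380) [ 474.01014157 -217.18506532   14.        ]
(625, 215) [ 438.84266793 -161.65738878   14.        ]
```

View pics/kn.png

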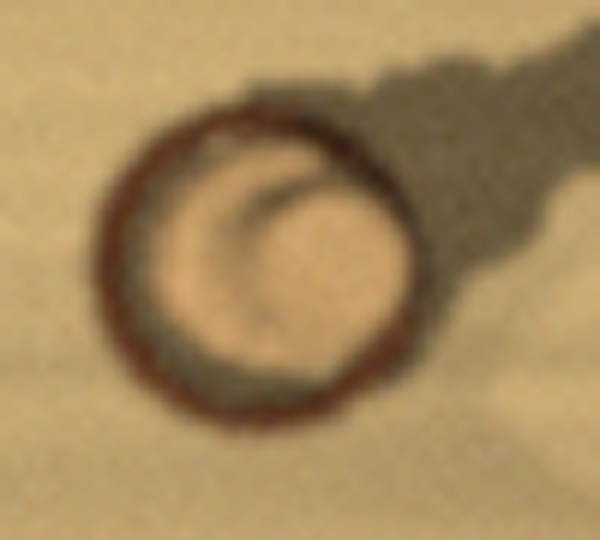

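carry_out([
  [[-1.5,1.1,0],0,0.7],
  [[-1.4,1.1,0],0,0.7],
  [[0,0,3],0,0.7],
  [[0,0,3],0,0.7],
  [[0,0,3],0,0.7],
  [[0,0,2],0,0.7],
  [[0,0,1.3],0,0.7],
  [[0,0,1],0,0.7],
  [[0,0,0],0,0.7],
  [[0,0,0],0,0.7],
])

```text
clock: 33.33
eef_pos: [449.0, -188.6, 57.7]
eef_rot: [-3.142, -0.0, 0.001]
wrist_force: [0.5, -0.2, 0.6]
finger_gap: 65.6
```

```bash
python3 snap.py 15 448 -190 70 36
```

```text
65.60546370865961 [ 449.01996074 -188.56722052   57.69630892] 33.3333
top crop origin 369 275 scale 5.555555555555555
scene crop origin 147 214 scale 5.555555555555555
```

View pics/s15.png

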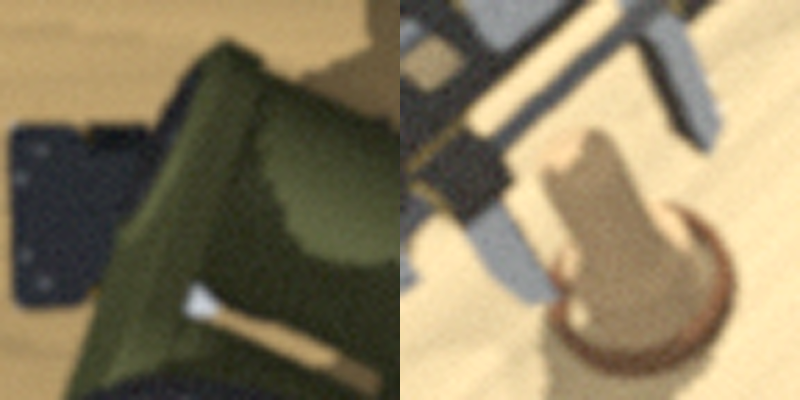

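carry_out([
  [[-0.1,0.1,0.3],0,0.7],
  [[0,0,0],0,0.1],
  [[0,0,0],0,0],
  [[0,0,0],0,0],
  [[0,0,0],0,0],
  [[0,0,0],0,0],
  [[0,0,0],0,0],
  [[0,0,0],0,0],
  [[0,0,0],0,0],
], grip_force=60)

```text
clock: 34.18
eef_pos: [447.6, -190.1, 54.4]
eef_rot: [3.142, -0.0, -0.0]
wrist_force: [-0.7, -0.1, -0.4]
finger_gap: 27.3
```

carry_out([
  [[0,0,-2],0,0],
  [[0,0,-4],0,0],
  [[0,0,-4],0,0],
  [[0,0,-4],0,0],
  [[0,0,-3],0,0],
  [[1.3,-2.9,0],0,0],
  [[1.3,-2.9,0],0,0],
  [[1.3,-2.9,0],0,0],
  [[1.3,-2.9,0],0,0],
  [[1.4,-2.9,0],0,0],
  [[1.4,-2.8,0],0,0],
  [[0,0,0],0,0],
  [[0,0,0],0,0],
])

```text
clock: 35.27
eef_pos: [527.6, -15.9, 223.7]
eef_rot: [-3.141, 0.001, 0.002]
wrist_force: [-0.5, -0.2, -2.4]
finger_gap: 27.4
```

```bash
python3 snap.py 16 528 -17 140 45
```

```text
27.422967248610828 [527.63120308 -15.92179838 223.71115517] 35.2667
top crop origin 284 231 scale 4.444444444444445
scene crop origin 229 145 scale 4.444444444444445
```

View pics/s16.png

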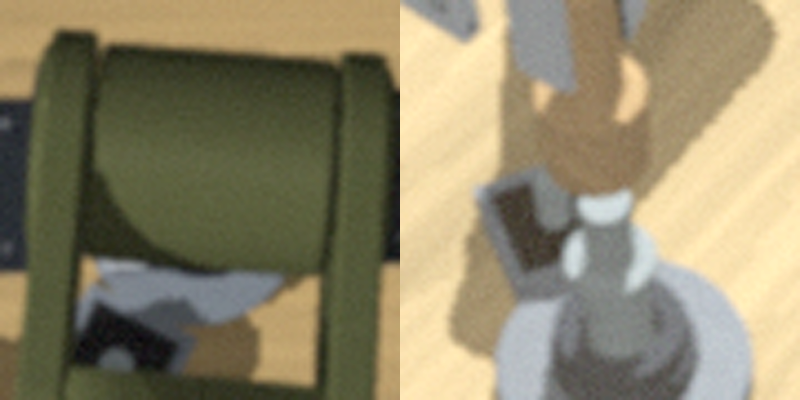

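carry_out([
  [[0,0,1],0,0],
  [[0,0,1],0,0],
  [[0,0,0.5],0,0],
  [[0,0,0.2],0,0],
  [[0,0,0],0,0],
  [[0,0,0],0,0],
])

```text
clock: 35.87
eef_pos: [527.6, -17.2, 197.4]
eef_rot: [-3.142, -0.0, -0.0]
wrist_force: [-0.5, 0.4, -2.3]
finger_gap: 27.3
```

carry_out([
  [[0,0,0.15],0,0],
  [[0,0,0.15],0,0],
  [[0,0,0.15],0,0],
])

```text
clock: 36.12
eef_pos: [527.9, -17.0, 193.2]
eef_rot: [3.141, -0.001, -0.0]
wrist_force: [-1.2, 0.3, 6.7]
finger_gap: 27.1
```

carry_out([
  [[0,0,0.15],0,0],
  [[0,0,0.15],0,0],
  [[0,0,0.15],0,0],
])

```text
clock: 36.37
eef_pos: [528.1, -17.0, 189.4]
eef_rot: [3.141, -0.002, 0.0]
wrist_force: [-1.6, 0.2, 8.6]
finger_gap: 27.3
```

carry_out([
  [[0,0,0.15],0,0],
  [[0,0,0.15],0,0],
])

```text
clock: 36.53
eef_pos: [528.1, -17.1, 186.4]
eef_rot: [3.141, -0.002, 0.0]
wrist_force: [-1.7, 0.1, 8.3]
finger_gap: 27.2
```

carry_out([
  [[0,0,0.15],0,0],
  [[0,0,0.1],0,0],
])

```text
clock: 36.7
eef_pos: [528.4, -17.1, 184.6]
eef_rot: [3.141, -0.003, 0.0]
wrist_force: [-2.3, 1.1, 20.2]
finger_gap: 27.1
```

carry_out([
  [[0,0,0.15],0,0],
])

```text
clock: 36.78
eef_pos: [528.9, -17.1, 184.3]
eef_rot: [3.141, -0.005, 0.0]
wrist_force: [-6.1, 0.8, 34.3]
finger_gap: 26.7
```

carry_out([
  [[0,0,-1],0,0],
  [[0,0,-2],0,0],
  [[0,0,-2],0,0],
  [[-1.3,2.9,0],0,0],
  [[-1.3,2.9,0],0,0],
  [[-1.3,2.9,0],0,0],
  [[-1.3,2.9,0],0,0],
  [[-1.4,2.9,0],0,0],
  [[-1.4,2.8,0],0,0],
  [[0,0,0],0,0],
  [[0,0,0],0,0],
])

```text
clock: 37.7
eef_pos: [447.1, -191.0, 231.5]
eef_rot: [-3.142, -0.0, -0.003]
wrist_force: [0.3, -0.4, -1.3]
finger_gap: 27.1
```

```bash
python3 snap.py 17 528 -17 90 36; cp pics/s17.png pics/s17a.png; python3 - <<'E'
from h import *
for k in(14,17):
    d=np.load(f"pics/top{k}.npz")["d"]; C=cloud("top",d); s=C[(abs(C[...,0]-527)<7)&(abs(C[...,1]+17)<7)]; print(k,"stub top z",np.median(s[:,2]),len(s))
    rr=np.hypot(C[...,0]-527.5,C[...,1]+17); q=C[(rr>14)&(rr<18)]; print("collar z",np.median(q[:,2]))
    d=np.load(f"pics/scene{k}.npz")["d"]; C=cloud("scene",d); s=C[(abs(C[...,0]-529)<7)&(abs(C[...,1]+18)<7)&(C[...,2]>100)]; print("scene",np.percentile(s[:,2],[50,70,90]),len(s))
E
```

```text
27.123932435710763 [ 447.14735351 -190.97874552  231.47743909] 37.7
top crop origin 292 241 scale 5.555555555555555
scene crop origin 240 170 scale 5.555555555555555
14 stub top z 136.73673505521572 42
collar z 99.52725362387105
scene [138.80908154 139.12969528 140.19889514] 60
17 stub top z 128.20531995477575 40
collar z 90.12421980343333
scene [130.21211614 130.72097955 131.65680487] 53
```

View pics/s17a.png

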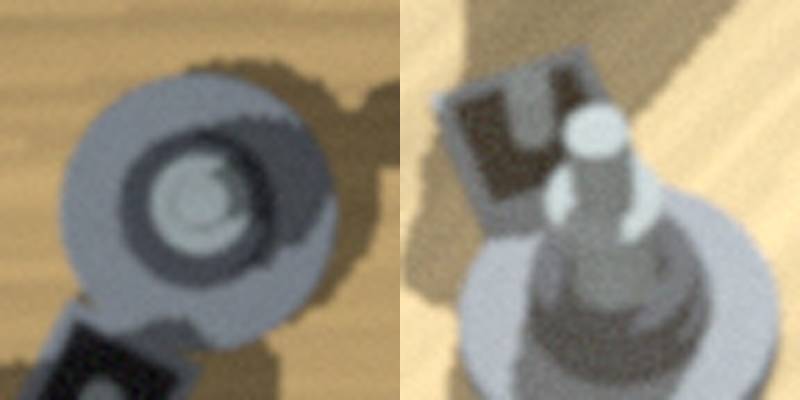

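carry_out([
  [[0,-0.05,3],0,0],
  [[0,0,4],0,0],
  [[0,0,4],0,0],
  [[0,0,2],0,0],
  [[0,0,1.5],0,0],
  [[0,0,0.6],0,0],
  [[0,0,0],0,0],
  [[0,0,0],0,0],
])

```text
clock: 38.47
eef_pos: [448.2, -189.2, 81.1]
eef_rot: [3.141, -0.001, 0.001]
wrist_force: [-0.5, 0.7, -2.0]
finger_gap: 27.2
```

```bash
python3 snap.py 18 446 -190 30 36
```

```text
27.20260424906593 [ 448.2459929  -189.16646514   81.0716321 ] 38.4667
top crop origin 366 276 scale 5.555555555555555
scene crop origin 152 224 scale 5.555555555555555
```

View pics/s18.png

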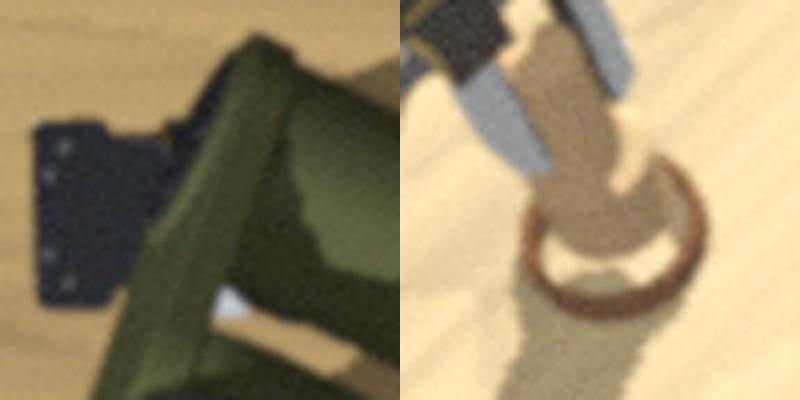

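carry_out([
  [[-0.05,0.07,0.6],0,0],
  [[0,0,0.6],0,0],
  [[0,0,0.5],0,0],
  [[0,0,0.3],0,0],
  [[0,0,0],0,0],
  [[0,0,0],0,0],
])

```text
clock: 39.07
eef_pos: [447.1, -190.2, 60.2]
eef_rot: [-3.141, 0.0, -0.0]
wrist_force: [-0.1, 0.3, -3.0]
finger_gap: 27.4
```

carry_out([
  [[0,0,0.2],0,0],
  [[0,0,0.15],0,0],
  [[0,0,0.1],0,0],
  [[0,0,0],0,0],
])

```text
clock: 39.4
eef_pos: [447.0, -190.2, 55.7]
eef_rot: [-3.141, 0.0, -0.0]
wrist_force: [0.3, -0.0, -2.3]
finger_gap: 27.3
```

carry_out([
  [[0,0,0.07],0,0],
  [[0,0,0.05],0,0],
  [[0,0,0],0,0],
])

```text
clock: 39.65
eef_pos: [447.1, -190.2, 54.6]
eef_rot: [-3.142, 0.0, -0.0]
wrist_force: [0.3, 0.4, -2.4]
finger_gap: 27.3
```

carry_out([
  [[0,0,0.06],0,0],
  [[0,0,0],0,0],
])

```text
clock: 39.82
eef_pos: [447.2, -190.3, 54.4]
eef_rot: [3.141, -0.0, -0.0]
wrist_force: [-1.4, 1.1, 2.9]
finger_gap: 27.0
```

carry_out([
  [[0,0,0.06],0,0],
  [[0,0,0],0,0],
])

```text
clock: 39.98
eef_pos: [447.4, -190.3, 54.3]
eef_rot: [3.141, -0.001, -0.0]
wrist_force: [-4.5, 1.6, 10.9]
finger_gap: 27.1
```

Contact with the desk. I'll back off a hair, open, rise and move clear.

carry_out([
  [[0,0,-0.06],0,0],
  [[0,0,0],0,0.6],
  [[0,0,0],0,0.6],
  [[0,0,0],0,0.6],
  [[0,0,0],0,0.6],
  [[0,0,0],0,0.6],
  [[0,0,-1],0,0.6],
  [[0,0,-2.5],0,0.6],
  [[0,0,-4],0,0.6],
  [[0,0,-4],0,0.6],
  [[-1.5,3.5,0],0,0.6],
  [[-1.5,3.5,0],0,0.6],
  [[-1.5,3.5,0],0,0.6],
  [[-1.5,3.5,0],0,0.6],
  [[-1.5,3.5,0],0,0.6],
  [[-1.5,3.5,0],0,0.6],
  [[-1.5,3.5,0],0,0.6],
  [[0,0,0],0,0.6],
  [[0,0,0],0,0.6],
])

```text
clock: 41.57
eef_pos: [341.1, -436.3, 169.3]
eef_rot: [-3.141, 0.0, -0.003]
wrist_force: [0.4, 0.6, 0.8]
finger_gap: 56.6
```

```bash
python3 snap.py 19 528 -17 60 36; cp pics/s19.png pics/s19a.png; python3 - <<'E'
from h import *
for n in("top","scene"):
    im=np.load(f"pics/{n}19.npz")["im"]; cv2.imwrite(f"pics/full19{n}.png",im[:,:,::-1])
d=np.load("pics/top19.npz")["d"]; C=cloud("top",d); 
rr=np.hypot(C[...,0]-527.5,C[...,1]+17)
for a,b in((0,7),(14,18),(23,28.5),(31.7,33.3),(38,55)):
    q=C[(rr>a)&(rr<b)]; print(a,b,np.round(np.percentile(q[:,2],[20,50,80]),1))
a=np.radians(-28.3);R=np.array([[np.cos(a),np.sin(a)],[-np.sin(a),np.cos(a)]])
l=(C[...,:2]-[449,25.6])@R.T; m=(abs(l)<23).all(-1)&(np.hypot(l[...,0],l[...,1])>12)
for sx in(-1,1):
    for sy in(-1,1): q=C[m&(l[...,0]*sx>10)&(l[...,1]*sy>10)]; print("plate corner",sx,sy,np.median(q[:,2]))
E
```

```text
56.585042795227324 [ 341.14159925 -436.31222262  169.31280785] 41.5667
top crop origin 292 242 scale 5.555555555555555
scene crop origin 241 178 scale 5.555555555555555
0 7 [125.9 127.6 130. ]
14 18 [88.  89.9 91.9]
23 28.5 [43.8 45.7 47.6]
31.7 33.3 [29.5 31.9 34.3]
38 55 [  17.6 1270.8 1270.8]
plate corner -1 -1 17.350617211400163
plate corner -1 1 17.331621518242628
plate corner 1 -1 18.643244079003352
plate corner 1 1 17.19021314283941
```

View pics/s19a.png

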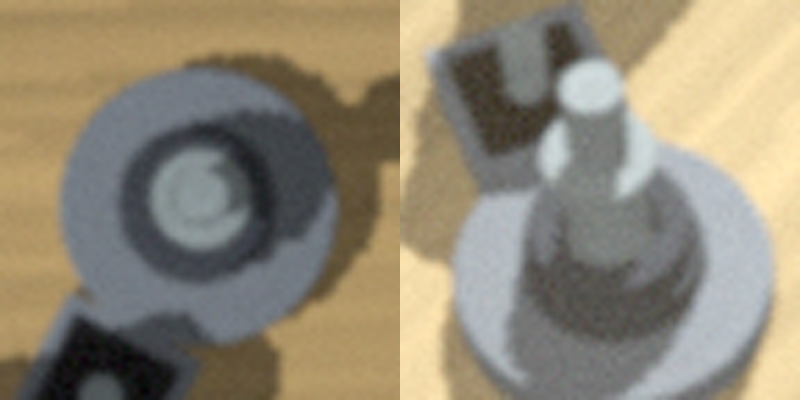

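View pics/full19scene.png

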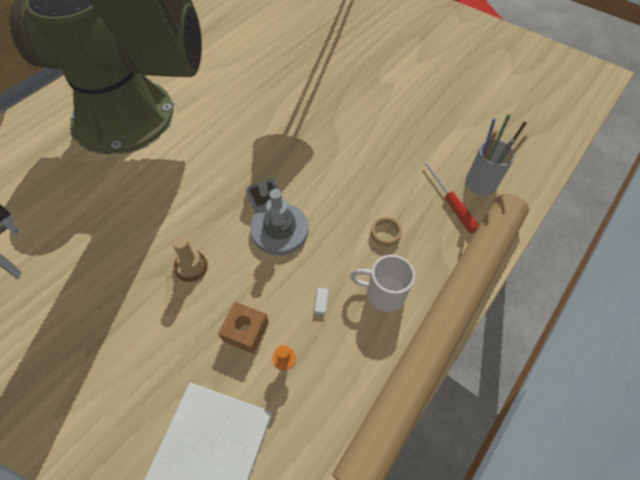

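View pics/full19top.png

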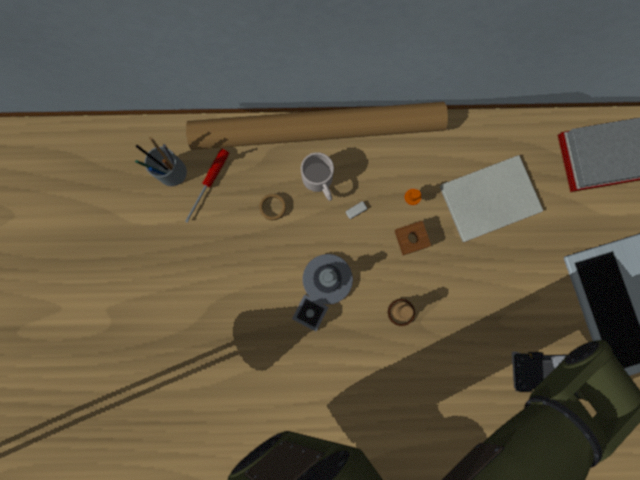

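Depths (the top view reads about 2 mm low) agree with plate 20, rings 34 and 48, collar top ≈92–93 and stub ≈131. The knocker stands in its holder and nothing else has moved. Handing in.

```bash
python3 -c "
from cell import workorder; print(workorder.sign_off())"
```

```text
the job is handed in; nothing more can be done
None
```

The lamp foot is assembled and handed in at about 42 s, with the arm clear of everything.

**What I did**
- The plate is in the pocket.
- Only two steel rings were on the desk, ring_a and ring_b. They are threaded on the post with ring_a below.
- The pivot stood in the socket and was released, then driven down by one steady press of the knocker rather than several taps. It went down about 9 mm and stopped hard at 34 N.
- The knocker is back upright in its holder.

**Last checks:** The final pictures show the eraser, mug, tape core, screwdriver and orange pivot where they were. The top camera's depth reads about 2 mm low here, since it shows the foot's 20 mm face at 17.6.

| Point | Measured, top camera (mm) | Expected (mm) |
|---|---|---|
| Plate top | 17–18.6 | 20 |
| ring_a top | 31.9 | 34 |
| ring_b top | 45.7 | 48 |
| Collar top | 89.9 | about 93 |
| Stub top | 127.6 (130 in the scene camera) | 131 |

**What disagreed or went wrong**
- **Height reading:** the state's TCP height was about 29 mm lower than the fingertips seen in the camera. My first grasp of the plate closed empty above the knob. I corrected for this by picture and contact from then on.
- **Camera offset:** the two cameras differed by 3–6 mm at height, so I settled positions by contact.
- **Plate fit:** the plate first caught on the pocket edge at about 13 N, and went in after a small sideways shift.

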